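# Sort the sewing treasures into their display trays

## Robot

A 6-joint arm with a two-finger parallel gripper is mounted at the origin on the work surface. World frame = base frame: x ahead of the robot, y to its left, z up, the work surface at z = 0. Lengths are in m, angles in degrees, forces in N, time in s.
With the tool pointing down it reaches from about 0.4 to 0.825 m from the base axis. Payload 7 kg.
Tool frame: the origin (TCP) lies at the very end of the fingers, on their centre line; the grasp point (between the pads) lies 19 mm behind it (r.grasp_offset is the z of the grasp point in the tool frame, in m); z points along the fingers, y is the direction in which the jaws open and shut (so a half turn about z gives the same grasp; the last joint's range is limited). The gripper opens to 88 mm and grips with 3 to 60 N. Pads are 19 mm wide; open, the fingers measure 130 mm over their backs; the gripper's body (78 mm by 193 mm) begins 47 mm behind the grasp point.
Start: joints at [-46.69, 20.546, 0.682, 0, -70.136, -16.507], TCP at [0.304, -0.602, 0.227] pointing down, gripper open.
Joint ranges: [-176.03, 176.03], [-82.01, 121.73], [-58.28, 71.71], [-173.87, 95.51], [-174.79, -0.11], [-173.66, 173.66]. Speed limits (degrees/s): [136.94, 136.94, 172.46, 180, 180, 180].

## Interface

Orientations are given as [roll, pitch, yaw] about the fixed x, y, z axes, in that order (R = Rz(yaw) Ry(pitch) Rx(roll)).
In Python, from plant import r gives the robot as it stands.
- The arm moves only by the tool carry_out, never from a script. Its argument "plan" is a list of rows, each a list of 6 numbers: the shift along the world's x, y, z in m, then the turn, a rotation vector about the world's x, y, z in rad. In form: [[tx, ty, tz, wx, wy, wz], ...]. A call has 1 to 12 rows; each row shifts and turns the pose as measured when the row begins; what a row does not reach is not made up. A row lasts 1/12 s, in which the tool goes at most 41.7 mm and 7.16 degrees, less where a joint would pass 70% of its speed; a pose out of reach is approached as far as the arm can. A call with a gripper value outside its range is refused whole. "fingers" is the closure, from -1 (fully open) to 1 (shut), set as the call begins (left out, the last holds). The fingers move at their own pace and stop on an object; "force" is the grip in N (left out, the last holds). Time passes only in rows, so rows that do not move let the fingers close. It gives the time, the measured TCP pose, the force and the opening at its end, in the units of the state.
- r.get_state(): the state, without advancing time (a new reading comes with each control period).
- r.capture(name): name is "scene" or "top"; returns the picture (420x560x3 uint8, red, green, blue); there is no depth.
- r.camera_model(name): a dict with "fov_y" (degrees; the focal length in pixels is half the picture's height over the tangent of half this angle, whatever the lens; pixels are square), "cx", "cy" (the principal point, pixels), "k1" (the pictures are not rectified: a ray, as slopes to the right and down, at radius r is drawn at 1 + k1 r^2 times it, then the intrinsics apply), "R" (3x3) and "t" (3): a world point X has camera coordinates R X + t. Camera axes: x right, y down, z forward; pixel columns grow to the right and rows downward; lengths in m; the calibration is good to about 2 mm. A picture is of the moment at which its call begins. camera_model takes no time and is no camera call.
- r.close_job(): hands the job in, once; it reports no verdict.
The state is a dict: "time_s": time; "joints": joint angles; "qd": joint speeds; "joint_torque": joint torques, N m; "tcp_pos": TCP position; "eef_rot": TCP orientation; "contact_force": force on the tool from outside, world axes, zero at the start; "moment": the same for the moment, N m; "gripper_width": finger opening in m.
Only numpy, scipy, OpenCV 4.12 (cv2) and the standard library are available. Lean on these libraries where they do the work, as an engineer would, in place of code of your own. Each camera call takes 0.05 s, during which the arm holds its last target.

## Task

Sort the four treasures into the beech trays, each lying flat or standing upright in the middle of its tray: the brass tape measure case in the large round dish, the pill box in the oblong tray with its long side along the tray's, the larger ceramic thimble in the square tray and the smaller horn thimble in the small round dish. The pill box lies on top of the tape case: lift it clear without shifting the case beneath. Keep both thimbles upright throughout and leave the yellow pincushion base where it is.

Things in the scene. Friction and masses are not known exactly. Their poses are not given: they have to be found in the camera images.
- pill_box: Loose silver-plated rectangular pill box, 42 x 30 x 18 mm (along its x, y, z), shut, its lid does not move; 48 to 78 g. At the start it lies flat on top of the tape case, at any angle. Origin at the centre of its underside, z up. 
- tape_case: Loose flat round brass tape measure case, 56 mm across, 18 mm high, 96 to 156 g, with a small steel pull tab that sticks out 8 mm from the rim at its +x (tab 9 mm wide, 7 to 11 mm above the underside). Lies flat. Origin at the centre of its underside, z up. 
- delft_thimble: Loose ceramic thimble, the larger of the two on the table: white with blue bands, a rounded top, 26 mm across its foot tapering to 23 mm at 22 mm, 32 mm high; 22 to 37 g. Stands open end down. Origin at the centre of its underside, z up. 
- horn_thimble: Loose brown horn thimble, the smaller one: nearly straight sides, flat top, 20 mm across, 22 mm high; 12 to 21 g. Stands open end down. Origin at the centre of its underside, z up. 
- pincushion_base: Loose yellow ceramic pincushion base, an empty round bowl 72 mm across the rim and 26 mm high. A bystander, to be left alone. Origin at the centre of its underside, z up. 
- large_round_dish: Round dish, 88 mm across inside. For the tape case. Fixed to the table, of beech with a cork-coloured floor; floor 4 mm above the table, rim top 8 mm above the table, rim 5 mm thick. Origin at the centre of its underside, z up. 
- oblong_tray: Rectangular tray, inside 76 mm along its x by 52 mm along its y. For the pill box. Fixed to the table, of beech with a cork-coloured floor; floor 4 mm above the table, rim top 8 mm above the table, rim 5 mm thick. Origin at the centre of its underside, z up. 
- square_tray: Square tray, 46 x 46 mm inside. For the larger ceramic thimble. Fixed to the table, of beech with a cork-coloured floor; floor 4 mm above the table, rim top 8 mm above the table, rim 5 mm thick. Origin at the centre of its underside, z up. 
- small_round_dish: Round dish, 44 mm across inside. For the horn thimble. Fixed to the table, of beech with a cork-coloured floor; floor 4 mm above the table, rim top 8 mm above the table, rim 5 mm thick. Origin at the centre of its underside, z up. 

How it is judged:
By the outcome, as a careful person would: the job done as asked, in the order asked, and still so for the second after the job is handed in, with the robot touching nothing.
It also fails if it takes over 106 s, if anything falls off the work surface, if the arm or the gripper's body presses on something with over 40 N, if the wrist force passes 120 N, or if a joint passes its speed limit or range.

## Working session

There is one attempt and no reset: what is moved stays moved. The work goes in short steps, Python scripts to look and compute and a tool call to move; the robot and the scene stay as the last step left them, time stands still between calls to the robot, and variables do not carry over. Pictures are saved under pics/ and viewed, and the job is handed in when it is done.

Besides the shell and the picture viewer there is one more tool, called after "Call:" by a JSON object that holds its "api" and its "payload". carry_out: Moves the arm, as the interface text tells. Its arguments: {"type":"object","properties":{"plan":{"type":"array"},"fingers":{"type":"number"},"force":{"type":"number"}},"required":["plan"]}

```bash
ls; mkdir -p pics; python3 - <<'E'
from plant import r
import cv2
s=r.get_state();print(s)
for n in("scene","top"):
    print(n,r.camera_model(n))
    cv2.imwrite(f"pics/{n}0.png",r.capture(n)[:,:,::-1])
print(r.grasp_offset)
E
```

```text
pics
{'time_s': 0.0, 'joints': array([-4.66908089e+01,  2.05910676e+01,  6.33709858e-01, -2.01787973e-02,
       -7.01358192e+01, -1.65063058e+01]), 'qd': array([-0.03303407, -0.09513336,  0.00285116, -0.04846144,  0.0203275 ,
        0.19755792]), 'joint_torque': array([-9.36293945e-04, -5.82717204e+01,  2.93064594e+01,  6.99743316e+00,
        6.87775886e-03, -1.53573164e-04]), 'tcp_pos': array([ 0.3041208 , -0.60205717,  0.22562617]), 'eef_rot': array([ 1.79905273e+02, -8.28847590e-03, -1.53203980e+02]), 'contact_force': array([-0.40361331, -0.54031018, -1.08479042]), 'moment': array([-0.05029032, -0.01413592, -0.03769645]), 'gripper_width': 0.087656189995194}
scene {'fov_y': 54.09842517823838, 'cx': 279.07038377569097, 'cy': 205.0063897330457, 'k1': -0.07763610989733455, 'R': array([[ 0.84944179,  0.5276262 ,  0.00769689],
       [ 0.35430081, -0.55946911, -0.74930985],
       [-0.39104934,  0.63922211, -0.66217483]]), 't': array([-0.45602842, -0.15087508,  0.99103271])}
top {'fov_y': 47.691917595117026, 'cx': 280.82725592035945, 'cy': 211.10083408070267, 'k1': 0.009571843604534353, 'R': array([[-0.01773512, -0.99984145,  0.00159653],
       [-0.99780516,  0.01759707, -0.06383737],
       [ 0.06379915, -0.00272519, -0.99795904]]), 't': array([-0.0064576 ,  0.55244557,  0.90599627])}
-0.0188
```

View pics/scene0.png

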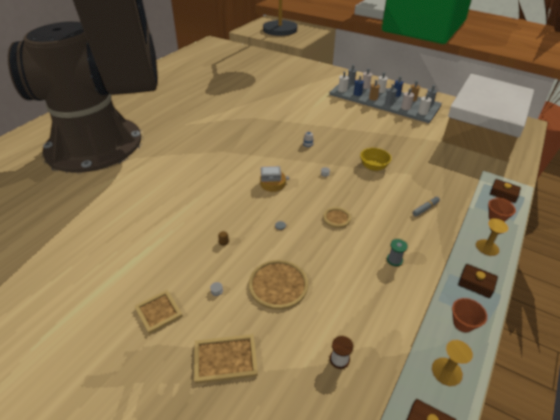

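View pics/top0.png

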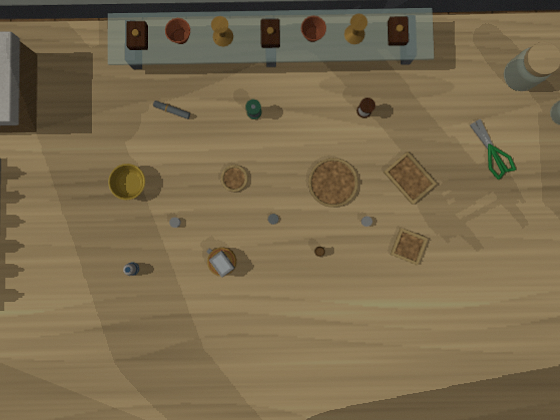

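Top view: pill box on the case at (222,262), delft thimble (130,269), horn thimble (320,252). Large dish (334,182), oblong tray (412,177), square tray (410,245), small dish (235,178). The yellow pincushion is at (127,182). I'll zoom in on crops next.

```bash
python3 - <<'E'
import cv2,numpy as np
t=cv2.imread("pics/top0.png");s=cv2.imread("pics/scene0.png")
def crop(im,x,y,w,h,k,n):
    c=cv2.resize(im[y:y+h,x:x+w],None,fx=k,fy=k,interpolation=cv2.INTER_CUBIC)
    for i in range(0,w,10): cv2.line(c,(i*k,0),(i*k,6 if i%50 else 14),(0,0,255),1)
    for i in range(0,h,10): cv2.line(c,(0,i*k),(6 if i%50 else 14,i*k),(0,0,255),1)
    cv2.imwrite(n,c)
crop(t,190,235,70,55,10,"pics/t_case.png")
crop(t,105,245,60,45,10,"pics/t_delft.png")
crop(t,300,150,150,120,5,"pics/t_trays.png")
crop(s,240,120,100,80,8,"pics/s_case.png")
crop(s,120,220,200,170,4,"pics/s_trays.png")
E
```

```text
(no output)
```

View pics/t_case.png

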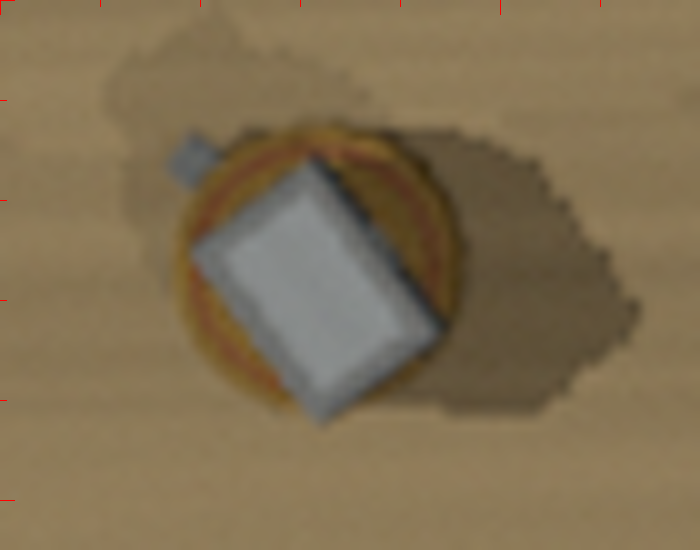

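View pics/t_delft.png

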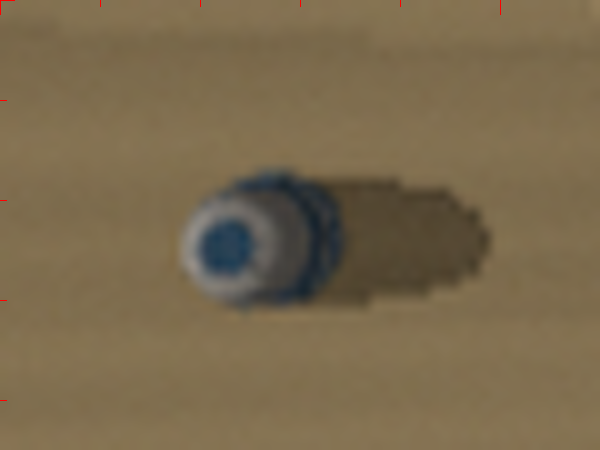

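View pics/t_trays.png

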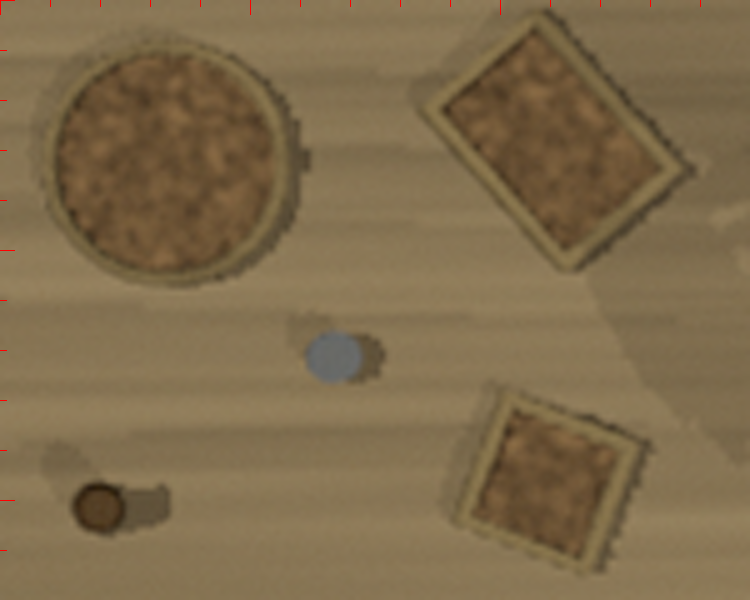

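View pics/s_case.png

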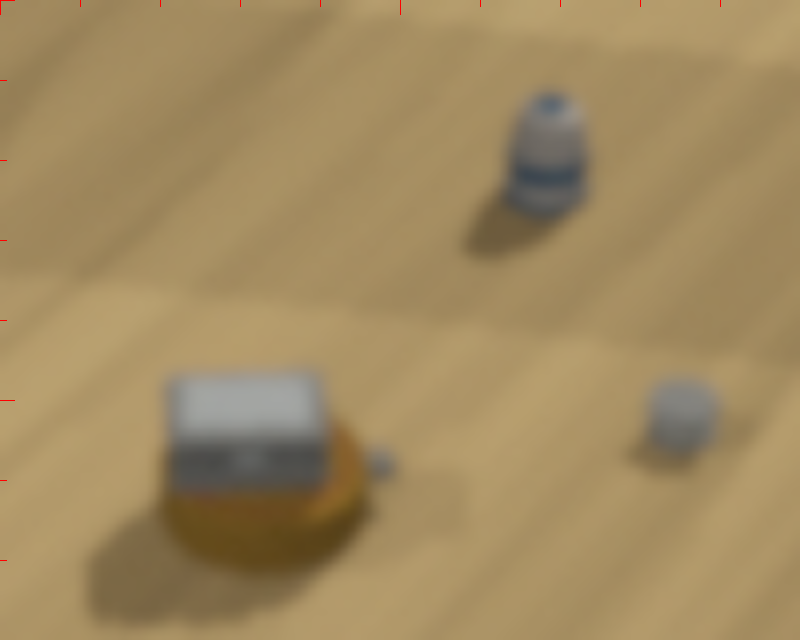

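View pics/s_trays.png

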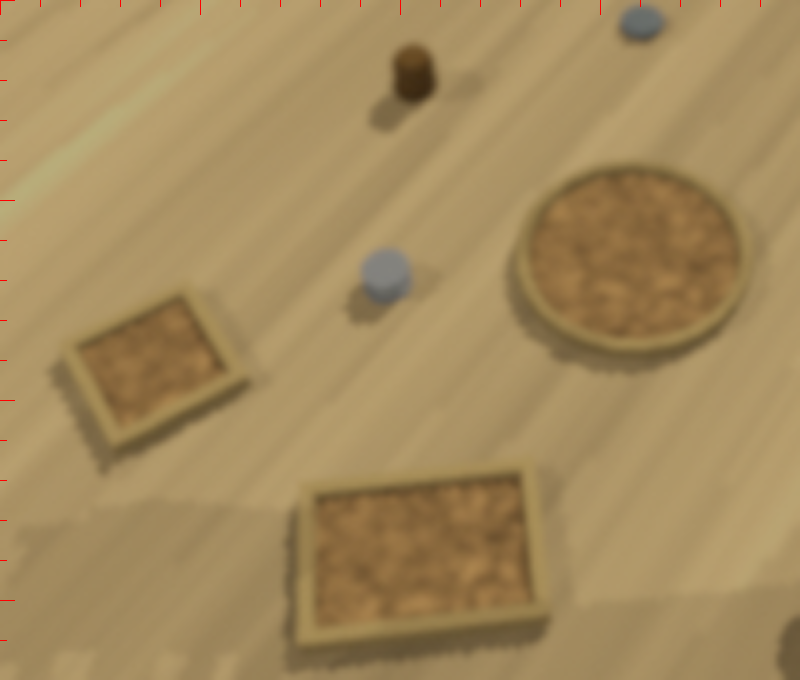

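```bash
cat > h.py <<'E'
import cv2,numpy as np
from plant import r
def cam(n):
    c=r.camera_model(n); f=210/np.tan(np.radians(c["fov_y"])/2)
    K=np.array([[f,0,c["cx"]],[0,f,c["cy"]],[0,0,1]]); d=np.array([c["k1"],0,0,0.])
    return K,d,np.array(c["R"]),np.array(c["t"])
C={n:cam(n) for n in("scene","top")}
def proj(n,X):
    K,d,R,t=C[n]; return cv2.projectPoints(np.float64(X).reshape(-1,1,3),cv2.Rodrigues(R)[0],t,K,d)[0].reshape(-1,2)
def ray(n,p):
    K,d,R,t=C[n]; u=cv2.undistortPoints(np.float64(p).reshape(-1,1,2),K,d).reshape(-1,2)
    v=np.c_[u,np.ones(len(u))]@R; return -R.T@t, v/np.linalg.norm(v,axis=1)[:,None]
def onz(n,p,z):
    o,v=ray(n,p); z=np.broadcast_to(z,len(v)); return o+v*((z-o[2])/v[:,2])[:,None]
def tri(pt,ps):
    o1,v1=ray("top",pt);o2,v2=ray("scene",ps);out=[]
    for a,b in zip(v1,v2):
        A=np.eye(3)-np.outer(a,a);B=np.eye(3)-np.outer(b,b)
        X=np.linalg.solve(A+B,A@o1+B@o2); out.append([*X,np.linalg.norm(A@(X-o1))+np.linalg.norm(B@(X-o2))])
    return np.array(out)
def cr(x,y,k): return lambda L:np.array([[x+(u+.5)/k-.5,y+(v+.5)/k-.5] for u,v in L])
def crop(im,x,y,w,h,k,n):
    c=cv2.resize(im[y:y+h,x:x+w],None,fx=k,fy=k,interpolation=cv2.INTER_CUBIC)
    for i in range(0,w,10): cv2.line(c,(i*k,0),(i*k,6 if i%50 else 14),(0,0,255),1)
    for i in range(0,h,10): cv2.line(c,(0,i*k),(6 if i%50 else 14,i*k),(0,0,255),1)
    cv2.imwrite(n,c); return c
E
python3 - <<'E'
from h import *
np.set_printoptions(precision=4,suppress=True)
print("cams",[-C[n][2].T@C[n][3] for n in C])
tc=cr(190,235,10);sc=cr(240,120,8);tt=cr(300,150,5);st=cr(120,220,4);td=cr(105,245,10)
print("pill",tri(tc([(310,157),(440,326),(322,422),(192,250)]),sc([(330,437),(168,440),(165,373),(322,370)])))
print("tab",tri(tc([(193,160)]),sc([(385,462)])))
print("delft top",tri(td([(227,247)]),sc([(551,103)])))
print("horn top",tri(tt([(98,506)]),st([(414,57)])))
print("obl",tri(tt([(540,12),(692,170),(570,272),(422,105)]),st([(548,608),(298,640),(300,488),(533,467)])))
print("sq",tri(tt([(508,388),(648,440),(598,572),(455,520)]),st([(246,377),(114,442),(65,350),(186,291)])))
print("dish",tri(tt([(169,162)]),st([(634,257)])))
t=cv2.imread("pics/top0.png");s=cv2.imread("pics/scene0.png")
crop(t,210,155,50,45,10,"pics/t_small.png");crop(s,310,195,60,45,10,"pics/s_small.png")
E
```

```text
cams [array([ 0.8284, -0.4773,  0.5467]), array([ 0.4933, -0.0137,  0.9394])]
pill [[0.4788 0.0995 0.0352 0.0002]
 [0.4462 0.0747 0.0369 0.0009]
 [0.4291 0.0975 0.0373 0.0004]
 [0.462  0.1221 0.036  0.0009]]
tab [[0.479  0.1259 0.0099 0.002 ]]
delft top [[0.4462 0.2769 0.0324 0.0005]]
horn top [[ 0.474  -0.0889  0.0201  0.0002]]
obl [[ 0.666  -0.2678  0.0108  0.0021]
 [ 0.6023 -0.3238  0.0138  0.0034]
 [ 0.5632 -0.2769  0.0072  0.0024]
 [ 0.6298 -0.2223  0.0046  0.0004]]
sq [[ 0.5169 -0.2515  0.0088  0.0003]
 [ 0.4968 -0.3025  0.0144  0.0028]
 [ 0.4466 -0.2822  0.0083  0.0051]
 [ 0.4654 -0.2308  0.0021  0.001 ]]
dish [[ 0.6095 -0.121   0.0046  0.0012]]
```

View pics/t_small.png

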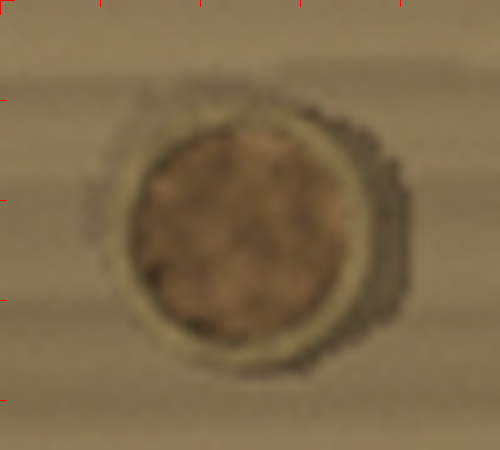

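View pics/s_small.png

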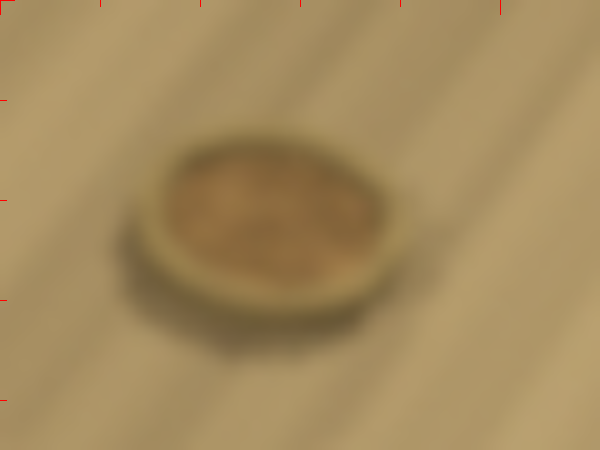

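```bash
cat > fit.py <<'E'
from h import *
from scipy.optimize import least_squares
np.set_printoptions(precision=4,suppress=True)
tc=cr(190,235,10);sc=cr(240,120,8);tt=cr(300,150,5);st=cr(120,220,4);td=cr(105,245,10)
def rect(a,b,z):  # corners centre frame
    return np.array([[a,b,z],[a,-b,z],[-a,-b,z],[-a,b,z]])
def place(p,M):
    c,s=np.cos(p[2]),np.sin(p[2]); return M@np.array([[c,s,0],[-s,c,0],[0,0,1]])+[p[0],p[1],0]
def fit(obs,M,p0):
    f=lambda p:np.concatenate([(proj(n,place(p,M))-o).ravel() for n,o in obs.items()])
    q=least_squares(f,p0); return [*q.x[:2],np.degrees(q.x[2])],np.sqrt(np.mean(q.fun**2))
P={}
P['pill']=({'top':tc([(310,157),(440,326),(322,422),(192,250)]),'scene':sc([(330,437),(168,440),(165,373),(322,370)])},rect(.021,.015,.036)[[1,2,3,0]][:],(.45,.1,.65))
P['obl']=({'top':tt([(540,12),(692,170),(570,272),(422,105)]),'scene':st([(548,608),(298,640),(300,488),(533,467)])},rect(.043,.031,.008)[[1,2,3,0]],(.61,-.27,.7))
P['sq']=({'top':tt([(508,388),(648,440),(598,572),(455,520)]),'scene':st([(246,377),(114,442),(65,350),(186,291)])},rect(.028,.028,.008),(.48,-.26,-.3))
if __name__=="__main__":
    for k,(o,M,p0) in P.items():
        best=None
        for rot in range(4):
            Mr=np.roll(M,rot,0)
            x=fit(o,Mr,p0)
            if best is None or x[1]<best[0][1]: best=(x,Mr)
        print(k,best[0])
        for n in o: print('   ',n,fit({n:o[n]},best[1],[*best[0][0][:2],np.radians(best[0][0][2])]))
E
python3 fit.py
python3 - <<'E'
from h import *
np.set_printoptions(precision=4,suppress=True)
# circles: ellipse of clicked extremes -> centre per camera
im={n:cv2.imread(f"pics/{n}0.png") for n in C}
# overlay guesses
def circ(x,y,rad,z):
    a=np.linspace(0,2*np.pi,72); return np.c_[x+rad*np.cos(a),y+rad*np.sin(a),0*a+z]
tc=cr(190,235,10);sc=cr(240,120,8);tt=cr(300,150,5);st=cr(120,220,4);td=cr(105,245,10);ts=cr(210,155,10);ss=cr(310,195,10)
from scipy.optimize import least_squares
def fitc(n,pts,rad,z):
    f=lambda p:[np.linalg.norm(x[:2]-p)-rad for x in onz(n,pts,z)]
    q=least_squares(f,onz(n,pts,z).mean(0)[:2]); return q.x,np.std(q.fun)*1e3,np.mean(q.fun)*1e3
print("large top",fitc("top",tt([(42,165),(165,40),(297,160),(170,287)]),.049,.008))
print("large scn",fitc("scene",st([(519,250),(634,163),(749,250),(632,350)]),.049,.008))
print("small top",fitc("top",ts([(122,235),(245,105),(373,230),(250,363)]),.027,.008))
print("small scn",fitc("scene",ss([(135,215),(250,130),(410,220),(290,318)]),.027,.008))
print("case top",fitc("top",tc([(178,260),(318,120),(463,260),(270,408)]),.028,.018))
print("horn top",onz("top",tt([(98,506)]),.022),onz("scene",st([(414,57)]),.022))
print("delft top",onz("top",td([(227,247)]),.032),onz("scene",sc([(551,103)]),.032))
print("tab",onz("top",tc([(193,160)]),.011),onz("scene",sc([(385,462)]),.011))
E
```

```text
pill ([np.float64(0.4539403004031474), np.float64(0.0985539380789796), np.float64(216.38930014359707)], np.float64(0.34566881260811627))
    top ([np.float64(0.4539487642824501), np.float64(0.09843289167071681), np.float64(217.0562356479039)], np.float64(0.41025288362466605))
    scene ([np.float64(0.45380318537775716), np.float64(0.09889323185354487), np.float64(215.0078067457681)], np.float64(0.15858054459139379))
obl ([np.float64(0.6151888288736863), np.float64(-0.2723093389717661), np.float64(-140.3086342289642)], np.float64(1.161544846957451))
    top ([np.float64(0.6147526814227717), np.float64(-0.27375436137382314), np.float64(-140.11062076590625)], np.float64(0.5955163705853668))
    scene ([np.float64(0.6153722461416362), np.float64(-0.2715710578172475), np.float64(-140.42431505551636)], np.float64(1.375694320558569))
sq ([np.float64(0.48136181320588606), np.float64(-0.26655959493188547), np.float64(67.56496424068521)], np.float64(1.1898430397539057))
    top ([np.float64(0.4808978409318842), np.float64(-0.26761071603643555), np.float64(67.74332277130256)], np.float64(0.533863921182968))
    scene ([np.float64(0.48162154022131753), np.float64(-0.2659416516646949), np.float64(67.39605951166897)], np.float64(1.5049012351369064))
large top (array([ 0.6081, -0.1211]), np.float64(0.6479478343808699), np.float64(0.6569873910359809))
large scn (array([ 0.61  , -0.1207]), np.float64(0.31349296385912545), np.float64(-1.643350466138175))
small top (array([0.62  , 0.0743]), np.float64(0.43373270658555824), np.float64(-1.8135653551348083))
small scn (array([0.6221, 0.0733]), np.float64(0.04941153045595403), np.float64(-0.5043693152302249))
case top (array([0.4571, 0.0998]), np.float64(0.4670521256624429), np.float64(-0.01007879745757844))
horn top [[ 0.4741 -0.0887  0.022 ]] [[ 0.4752 -0.0903  0.022 ]]
delft top [[0.446  0.2769 0.032 ]] [[0.4461 0.2777 0.032 ]]
tab [[0.4782 0.1252 0.011 ]] [[0.4805 0.1254 0.011 ]]
```

```bash
cat > ov.py <<'E'
from h import *
from fit import rect,place
def circ(x,y,rad,z):
    a=np.linspace(0,2*np.pi,72); return np.c_[x+rad*np.cos(a),y+rad*np.sin(a),0*a+z]
def sh(x,y,yaw,a,b,z): 
    q=place((x,y,np.radians(yaw)),rect(a,b,z)); return np.r_[q,q[:1]]
def over(im,n,L,x,y,w,h,k,name):
    c=crop(im,x,y,w,h,k,name)
    for X in L:
        p=(proj(n,X)-[x,y]+.5)*k-.5
        cv2.polylines(c,[np.round(p*8).astype(int)],False,(0,255,0),1,cv2.LINE_AA,3)
    cv2.imwrite(name,c); return c
E
python3 - <<'E'
from ov import *
L=[sh(.4539,.0986,36.5,.021,.015,.036),sh(.4539,.0986,36.5,.021,.015,.018),circ(.457,.0998,.028,.018),circ(.457,.0998,.028,0),
sh(.615,-.2728,40,.043,.031,.008),sh(.615,-.2728,40,.038,.026,.008),sh(.4812,-.2667,67.5,.028,.028,.008),sh(.4812,-.2667,67.5,.023,.023,.008),
circ(.609,-.121,.049,.008),circ(.609,-.121,.044,.008),circ(.621,.0738,.027,.008),circ(.621,.0738,.022,.008),
circ(.4746,-.0895,.01,.022),circ(.4746,-.0895,.01,0),circ(.446,.277,.013,0),circ(.446,.277,.0115,.022)]
t=cv2.imread("pics/top0.png");s=cv2.imread("pics/scene0.png")
A=over(t,"top",L,190,235,70,55,8,"pics/o1.png");B=over(t,"top",L,105,245,60,45,5,"pics/o2.png")
over(t,"top",L,300,150,150,120,5,"pics/o3.png");over(s,"scene",L,240,120,100,80,8,"pics/o4.png");over(s,"scene",L,120,220,200,170,4,"pics/o5.png")
a=over(t,"top",L,210,155,50,45,8,"pics/o6.png");b=over(s,"scene",L,310,195,50,45,8,"pics/o7.png")
cv2.imwrite("pics/o67.png",np.hstack([a,b]))
E
```

```text
(no output)
```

View pics/o1.png

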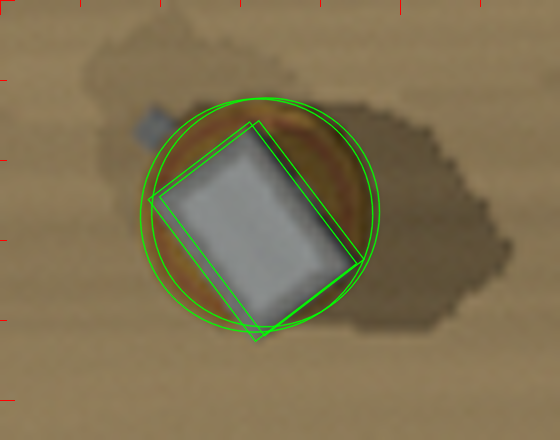

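View pics/o3.png

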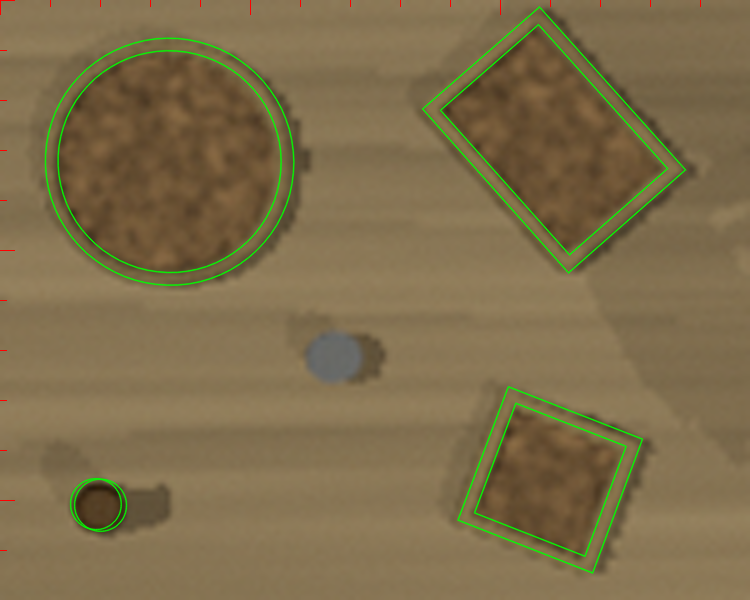

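View pics/o4.png

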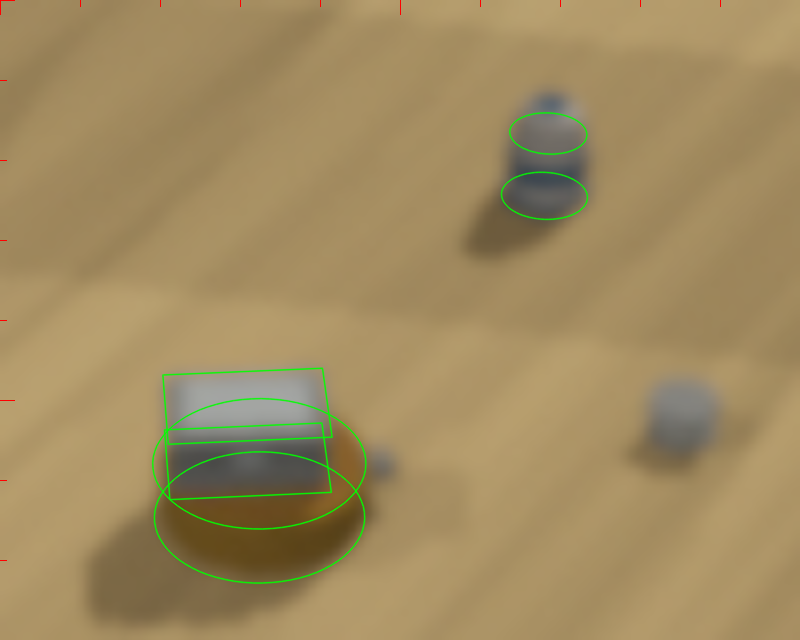

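View pics/o5.png

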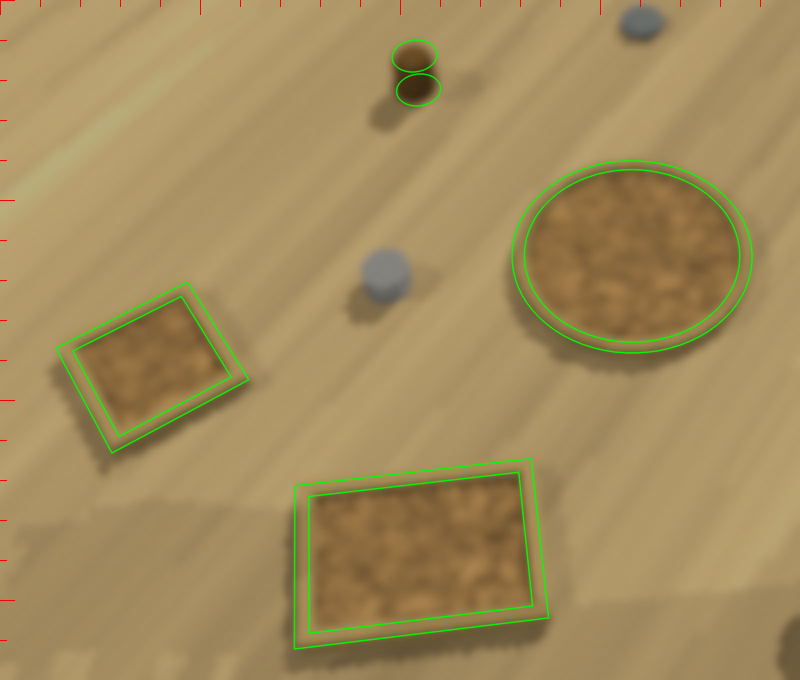

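View pics/o67.png

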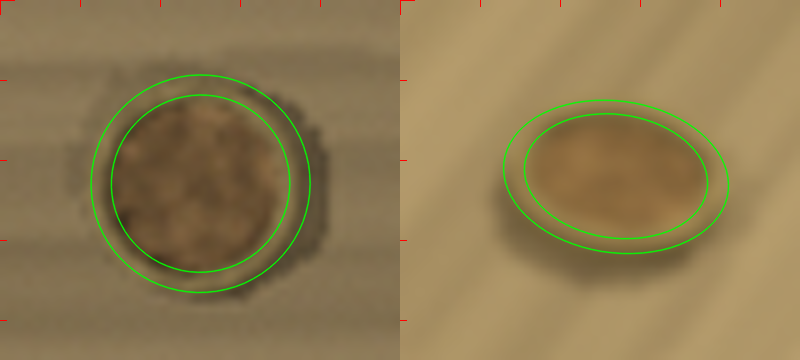

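Heights check out: pill top about 36 mm, horn about 20 to 22, delft 32, rims about 8. Moving over the pill box now.

Call:
{"api": "carry_out", "payload": {"plan": [[0.018,0.037,0,0,0,0.014],[0.018,0.037,0,0,0,0.014],[0.018,0.037,0,0,0,0.014],[0.018,0.037,0,0,0,0.014],[0.018,0.037,0,0,0,0.014],[0.018,0.037,0,0,0,0.014],[0.018,0.037,0,0,0,0.014],[0.018,0.037,0,0,0,0.014],[0.018,0.037,0,0,0,0.014],[0.018,0.037,0,0,0,0.014],[0.018,0.037,0,0,0,0.014],[0.018,0.037,0,0,0,0.014]], "fingers": -1}}

```text
time_s: 1.1
tcp_pos: [0.5139, -0.1521, 0.2192]
eef_rot: [179.4, -0.3, -143.9]
contact_force: [0.3, -0.4, 0.0]
gripper_width: 0.0876
```

```bash
cat > go.py <<'E'
import sys
from h import *
from scipy.spatial.transform import Rotation as Ro
def go(x,y,z,yaw):
    s=r.get_state(); R0=Ro.from_euler('xyz',s['eef_rot'],degrees=True); R1=Ro.from_euler('xyz',[180,0,yaw],degrees=True)
    w=(R1*R0.inv()).as_rotvec()
    print("t %.2f"%s['time_s'],"shift",np.round(np.array([x,y,z])-s['tcp_pos'],4),"rot",np.round(w,4),"j",np.round(s['joints'],1),"F",np.round(s['contact_force'],2),"w",round(s['gripper_width'],4))
if __name__=="__main__": go(*map(float,sys.argv[1:]))
E
python3 go.py .4539 .0986 .10 -143.5
```

```text
t 1.10 shift [-0.06    0.2507 -0.1192] rot [-0.0055 -0.0097  0.0065] j [  4.2   8.1 -16.9  -0.4 -65.5 -57.9] F [ 0.3  -0.37  0.03] w 0.0876
```

Call:
{"api": "carry_out", "payload": {"plan": [[-0.0075,0.0315,-0.012,-0.001,-0.001,0.001],[-0.0075,0.0315,-0.012,-0.001,-0.001,0.001],[-0.0075,0.0315,-0.012,-0.001,-0.001,0.001],[-0.0075,0.0315,-0.012,-0.001,-0.001,0.001],[-0.0075,0.0315,-0.012,-0.001,-0.001,0.001],[-0.0075,0.0315,-0.012,-0.001,-0.001,0.001],[-0.0075,0.0315,-0.012,0,-0.001,0],[-0.0075,0.0315,-0.012,0,-0.001,0],[0,0,-0.01,0,0,0],[0,0,-0.01,0,0,0],[0,0,0,0,0,0]]}}

```text
time_s: 2.02
tcp_pos: [0.4514, 0.1193, 0.0974]
eef_rot: [-179.9, -0.0, -142.8]
contact_force: [0.2, -0.7, -0.3]
gripper_width: 0.0876
```

```bash
python3 go.py .4539 .0986 .10 -143.5; python3 - <<'E'
from ov import *
t=r.capture("top")[:,:,::-1].copy();s=r.capture("scene")[:,:,::-1].copy()
cv2.imwrite("pics/t1.png",t);cv2.imwrite("pics/s1.png",s)
p=r.get_state()['tcp_pos'];print(p)
a=crop(t,170,210,100,100,5,"pics/a.png");b=crop(s,230,90,100,120,5,"pics/b.png")
print(proj("top",p),proj("scene",p))
cv2.imwrite("pics/ab1.png",np.hstack([cv2.resize(a,(400,400)),cv2.resize(b,(333,400))]))
E
```

```text
t 2.02 shift [ 0.0025 -0.0207  0.0026] rot [ 0.0016  0.0005 -0.0114] j [ 39.1   8.5 -34.9   0.1 -46.6 -92.1] F [ 0.23 -0.71 -0.26] w 0.0876
[0.4526 0.119  0.0991]
[[204.9902 266.0528]] [[275.0814 139.6104]]
```

View pics/ab1.png

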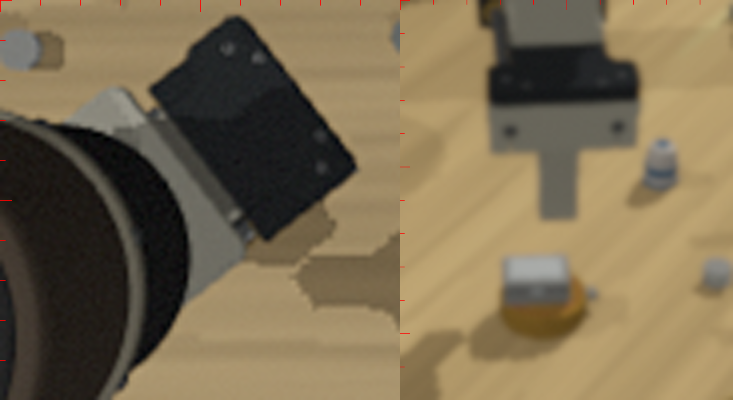

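```bash
cat >> h.py <<'E'
def st(k=4):
    a=[]
    for _ in range(k):
        s=r.get_state(); a.append(np.r_[s['tcp_pos'],s['eef_rot'],s['gripper_width'],s['time_s']])
    return np.array(a)
E
python3 - <<'E'
from ov import *
np.set_printoptions(precision=4,suppress=True)
print(st())
s=cv2.imread("pics/s1.png")
p=np.array([.4526,.119,.099]);yaw=np.radians(-142.8);ty=np.array([np.sin(yaw),-np.cos(yaw),0]);tx=np.array([np.cos(yaw),np.sin(yaw),0])
L=[np.array([p+tx*a*.0095-ty*b for a,b in((1,.044),(1,.065),(-1,.065),(-1,.044),(1,.044))])]
L.append(np.array([p-ty*.065+tx*.0095+[0,0,.04],p-ty*.065+tx*.0095]))
over(s,"scene",L,240,100,70,60,10,"pics/b2.png")
E
```

```text
[[   0.4526    0.119     0.0991 -179.8822    0.0842 -142.8863    0.0876
     2.1167]
 [   0.4526    0.119     0.0991 -179.8822    0.0842 -142.8863    0.0876
     2.1167]
 [   0.4526    0.119     0.0991 -179.8822    0.0842 -142.8863    0.0876
     2.1167]
 [   0.4526    0.119     0.0991 -179.8822    0.0842 -142.8863    0.0876
     2.1167]]
```

View pics/b2.png

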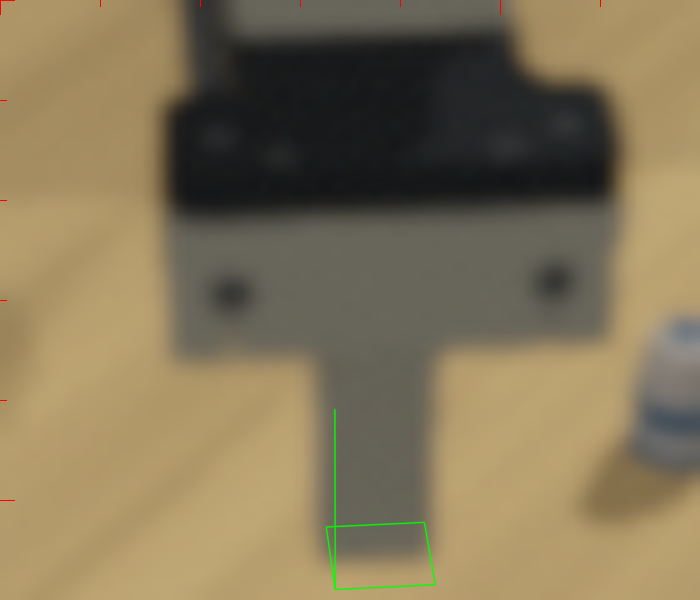

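Call:
{"api": "carry_out", "payload": {"plan": [[0.0005,-0.007,0,0,0,-0.004],[0.0005,-0.007,0,0,0,-0.004],[0.0003,-0.0064,-0.01,0,0,-0.003],[0,0,-0.015,0,0,0],[0,0,-0.015,0,0,0],[0,0,-0.008,0,0,0],[0,0,0,0,0,0],[0,0,0,0,0,0]]}}

```text
time_s: 2.78
tcp_pos: [0.4578, 0.0923, 0.0549]
eef_rot: [-179.8, 0.6, -144.0]
contact_force: [0.7, 0.4, 0.1]
gripper_width: 0.0876
```

```bash
python3 go.py .4539 .0986 .0235 -143.5; python3 - <<'E'
from ov import *
s=r.capture("scene")[:,:,::-1].copy()
cv2.imwrite("pics/s2.png",s)
b=crop(s,230,100,90,100,6,"pics/b3.png")
E
python3 go.py .4539 .0986 .0235 -143.5
```

```text
t 2.78 shift [-0.0039  0.0063 -0.0314] rot [-0.0036  0.0103  0.0094] j [ 35.8  11.8 -38.3   0.3 -39.4 -90.1] F [0.73 0.36 0.12] w 0.0876
t 2.83 shift [-0.0039  0.0062 -0.0315] rot [-0.0037  0.0104  0.0094] j [ 35.8  11.8 -38.3   0.3 -39.4 -90.1] F [-0.27  0.17 -0.75] w 0.0877
```

View pics/b3.png

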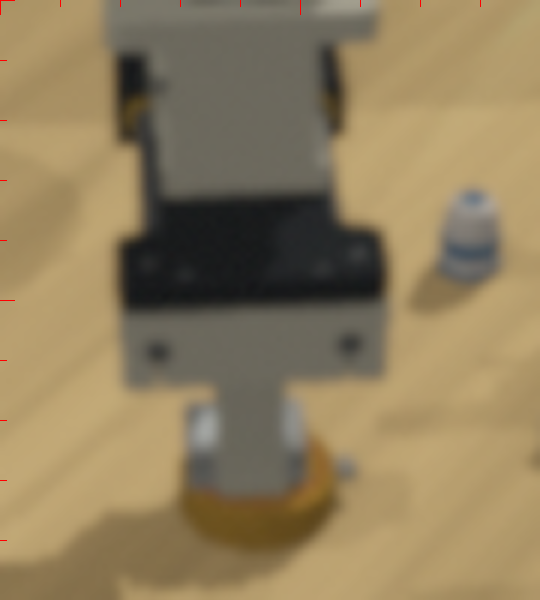

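Call:
{"api": "carry_out", "payload": {"plan": [[-0.0015,0.0025,0,-0.002,0.004,0.004],[-0.0015,0.002,0,-0.001,0.004,0.003],[-0.001,0.0015,0,0,0.002,0.002],[0,0,0,0,0,0],[0,0,0,0,0,0],[0,0,0,0,0,0]]}}

```text
time_s: 3.33
tcp_pos: [0.4551, 0.1003, 0.058]
eef_rot: [180.0, 0.3, -143.4]
contact_force: [-0.7, 1.0, 0.1]
gripper_width: 0.0875
```

```bash
python3 go.py .4539 .0986 .0235 -143.5
```

```text
t 3.33 shift [-0.0012 -0.0017 -0.0345] rot [-0.0031  0.0035 -0.0015] j [ 36.7  11.6 -37.7  -0.  -40.3 -90.1] F [-0.67  1.04  0.07] w 0.0875
```

Call:
{"api": "carry_out", "payload": {"plan": [[-0.0006,-0.001,-0.007,-0.001,0.001,0],[-0.0005,-0.0007,-0.007,-0.001,0.001,0],[0,0,-0.007,0,0.001,0],[0,0,-0.005,0,0,0],[0,0,-0.002,0,0,0],[0,0,0,0,0,0]]}}

```text
time_s: 3.83
tcp_pos: [0.4533, 0.0981, 0.0264]
eef_rot: [180.0, -0.0, -143.4]
contact_force: [-0.9, -0.3, -0.3]
gripper_width: 0.0878
```

```bash
python3 go.py .4539 .0986 .0235 -143.5
```

```text
t 3.83 shift [ 0.0006  0.0005 -0.0029] rot [-0.0004 -0.0007 -0.0017] j [ 36.6  14.6 -39.6  -0.1 -35.8 -90. ] F [-0.88 -0.26 -0.31] w 0.0878
```

Call:
{"api": "carry_out", "payload": {"plan": [[0.0003,0.0003,-0.002,0,0,0],[0,0,0,0,0,0],[0,0,0,0,0,0],[0,0,0,0,0,0],[0,0,0,0,0,0]], "fingers": 0.2, "force": 6}}

```text
time_s: 4.25
tcp_pos: [0.4537, 0.0984, 0.0239]
eef_rot: [180.0, -0.1, -143.4]
contact_force: [0.7, -0.2, -0.9]
gripper_width: 0.0601
```

```bash
python3 go.py .4539 .0986 .0235 -143.5
```

```text
t 4.25 shift [ 0.0002  0.0002 -0.0004] rot [ 0.0002 -0.0012 -0.0017] j [ 36.6  14.9 -39.7  -0.1 -35.4 -90. ] F [ 0.74 -0.19 -0.9 ] w 0.0601
```

Call:
{"api": "carry_out", "payload": {"plan": [[0,0,0,0,0,0],[0,0,0,0,0,0],[0,0,0,0,0,0],[0,0,0,0,0,0],[0,0,0,0,0,0],[0,0,0,0,0,0]], "fingers": 1, "force": 6}}

```text
time_s: 4.75
tcp_pos: [0.4541, 0.0987, 0.0247]
eef_rot: [180.0, 0.0, -143.4]
contact_force: [1.5, -0.2, -0.7]
gripper_width: 0.03
```

```bash
python3 go.py .4539 .0986 .0235 -143.5
```

```text
t 4.75 shift [-0.0002 -0.0001 -0.0012] rot [-0.0008  0.0001 -0.0017] j [ 36.6  14.8 -39.7  -0.1 -35.5 -90. ] F [ 1.5  -0.2  -0.75] w 0.03
```

Call:
{"api": "carry_out", "payload": {"plan": [[0,0,0,0,0,0],[0,0,0.006,0,0,0],[0,0,0.01,0,0,0],[0,0,0.015,0,0,0],[0,0,0.02,0,0,0],[0,0,0.02,0,0,0],[0,0,0.01,0,0,0],[0,0,0,0,0,0]], "fingers": 1, "force": 15}}

```text
time_s: 5.42
tcp_pos: [0.4522, 0.0972, 0.11]
eef_rot: [180.0, -0.2, -143.4]
contact_force: [0.1, 0.4, -0.5]
gripper_width: 0.0297
```

```bash
python3 go.py .615 -.2726 .06 -140; python3 - <<'E'
from ov import *
s=r.capture("scene")[:,:,::-1].copy()
cv2.imwrite("pics/s3.png",s)
b=crop(s,230,80,100,120,5,"pics/b4.png")
E
python3 go.py .615 -.2726 .06 -140
```

```text
t 5.42 shift [ 0.1628 -0.3698 -0.05  ] rot [ 0.0022 -0.0036  0.0595] j [ 36.6   7.2 -34.3  -0.  -48.7 -90. ] F [ 0.08  0.38 -0.53] w 0.0297
t 5.47 shift [ 0.163  -0.3698 -0.0492] rot [ 0.0022 -0.0039  0.0598] j [ 36.6   7.3 -34.4  -0.1 -48.6 -90. ] F [ 1.11 -0.96 -1.16] w 0.0297
```

View pics/b4.png

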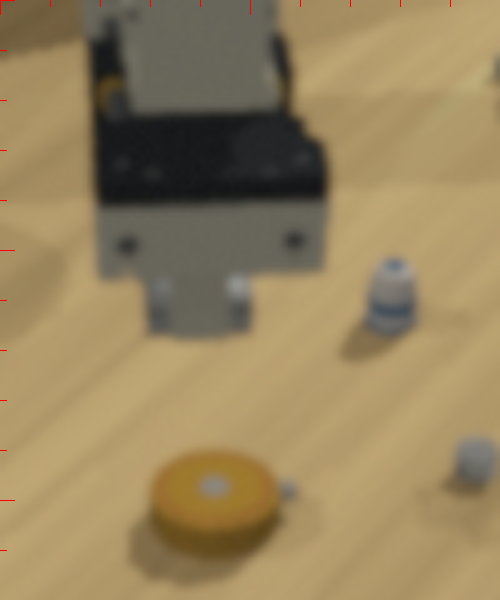

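Call:
{"api": "carry_out", "payload": {"plan": [[0.008,-0.018,0,0,0,0.005],[0.016,-0.036,0,0,0,0.006],[0.016,-0.036,0,0,0,0.006],[0.016,-0.036,0,0,0,0.006],[0.016,-0.036,0,0,0,0.006],[0.016,-0.036,0,0,0,0.006],[0.016,-0.036,0,0,0,0.006],[0.016,-0.036,0,0,0,0.006],[0.014,-0.032,0,0,0,0.006],[0.01,-0.022,0,0,0,0.006],[0.005,-0.011,0,0,0,0],[0,0,0,0,0,0]]}}

```text
time_s: 6.47
tcp_pos: [0.5999, -0.2546, 0.0963]
eef_rot: [179.4, -0.7, -139.6]
contact_force: [1.1, 0.2, -1.4]
gripper_width: 0.0297
```

```bash
python3 go.py .615 -.2726 .04 -140
```

```text
t 6.47 shift [ 0.0151 -0.018  -0.0563] rot [-0.0005 -0.017  -0.0068] j [ -5.8  24.8 -10.9   0.1 -55.2 -43.8] F [ 1.07  0.24 -1.37] w 0.0297
```

Call:
{"api": "carry_out", "payload": {"plan": [[0.004,-0.005,-0.01,0,-0.005,-0.002],[0.004,-0.005,-0.01,0,-0.005,-0.002],[0.004,-0.005,-0.01,0,-0.004,-0.001],[0.002,-0.002,-0.01,0,-0.002,0],[0,0,-0.008,0,0,0],[0,0,0,0,0,0],[0,0,0,0,0,0]]}}

```text
time_s: 7.05
tcp_pos: [0.6118, -0.2686, 0.0387]
eef_rot: [179.6, -0.2, -139.8]
contact_force: [1.2, -0.4, -1.0]
gripper_width: 0.0302
```

```bash
python3 go.py .615 -.2726 .0115 -140;  python3 - <<'E'
from ov import *
s=r.capture("scene")[:,:,::-1].copy();t=r.capture("top")[:,:,::-1].copy()
cv2.imwrite("pics/s4.png",s);cv2.imwrite("pics/t4.png",t)
a=crop(s,170,270,100,120,5,"pics/b5.png");b=crop(t,360,120,100,120,5,"pics/b6.png")
cv2.imwrite("pics/ab5.png",np.hstack([cv2.resize(a,(400,480)),cv2.resize(b,(400,480))]))
E
python3 go.py .615 -.2726 .0115 -140
```

```text
t 7.05 shift [ 0.0032 -0.004  -0.0272] rot [-0.003  -0.0062 -0.003 ] j [ -7.1  29.3 -12.   -0.2 -49.1 -42.6] F [ 1.22 -0.41 -0.97] w 0.0302
t 7.15 shift [ 0.003  -0.004  -0.0278] rot [-0.0029 -0.0055 -0.0029] j [ -7.1  29.3 -11.9  -0.2 -49.1 -42.6] F [-0.13 -0.14 -0.23] w 0.0299
```

View pics/ab5.png

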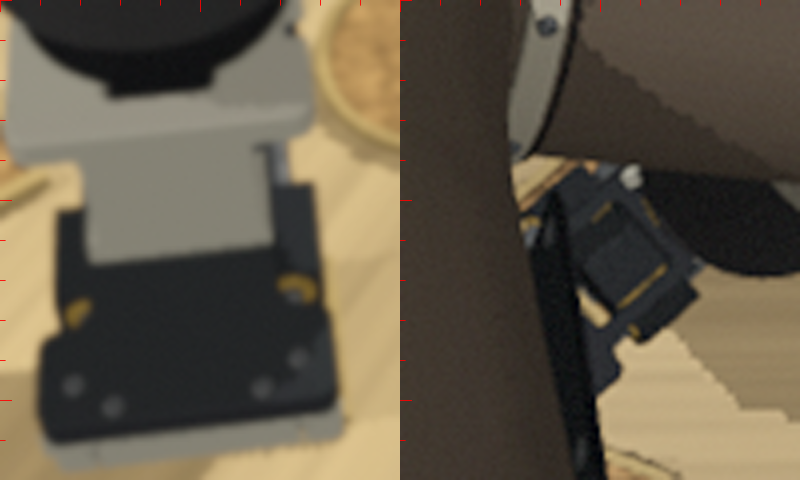

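Call:
{"api": "carry_out", "payload": {"plan": [[0.0015,-0.002,-0.005,-0.001,-0.002,-0.001],[0.0015,-0.002,-0.006,-0.001,-0.002,-0.001],[0,0,-0.006,0,0,0],[0,0,-0.004,0,0,0],[0,0,-0.002,0,0,0],[0,0,0,0,0,0]]}}

```text
time_s: 7.65
tcp_pos: [0.6167, -0.2727, 0.0165]
eef_rot: [-179.9, 0.1, -139.9]
contact_force: [-0.0, -0.2, -0.3]
gripper_width: 0.0296
```

```bash
python3 go.py .615 -.2726 .0107 -140
```

```text
t 7.65 shift [-0.0017  0.0001 -0.0058] rot [ 0.0001  0.0032 -0.0016] j [ -7.3  31.  -12.6  -0.  -46.2 -42.5] F [-0.05 -0.2  -0.31] w 0.0296
```

Call:
{"api": "carry_out", "payload": {"plan": [[-0.001,0,-0.0025,0,0.002,0],[-0.0005,0,-0.002,0,0.001,0],[0,0,-0.001,0,0,0],[0,0,0,0,0,0]]}}

```text
time_s: 7.98
tcp_pos: [0.6152, -0.2729, 0.0107]
eef_rot: [-180.0, -0.0, -139.9]
contact_force: [1.0, -0.3, 0.3]
gripper_width: 0.03
```

```bash
python3 go.py .615 -.2726 .0107 -140
```

```text
t 7.98 shift [-0.0002  0.0003  0.    ] rot [ 0.0003 -0.     -0.0017] j [ -7.4  31.4 -12.9   0.  -45.7 -42.6] F [ 1.   -0.35  0.32] w 0.03
```

Call:
{"api": "carry_out", "payload": {"plan": [[0,0,-0.0008,0,0,0],[0,0,0,0,0,0]]}}

```text
time_s: 8.15
tcp_pos: [0.6153, -0.2729, 0.011]
eef_rot: [-180.0, -0.0, -139.9]
contact_force: [0.4, 0.5, -1.0]
gripper_width: 0.0297
```

```bash
python3 go.py .615 -.2726 .0107 -140
```

```text
t 8.15 shift [-0.0003  0.0003 -0.0003] rot [ 0.0006  0.0004 -0.0021] j [ -7.3  31.3 -12.9   0.  -45.7 -42.6] F [ 0.39  0.49 -0.99] w 0.0297
```

Call:
{"api": "carry_out", "payload": {"plan": [[0,0,-0.0015,0,0,0],[0,0,-0.0005,0,0,0]]}}

```text
time_s: 8.32
tcp_pos: [0.6159, -0.273, 0.0107]
eef_rot: [-179.9, 0.0, -139.8]
contact_force: [-1.3, 0.3, 1.6]
gripper_width: 0.0298
```

```bash
python3 go.py .615 -.2726 .0107 -140
```

```text
t 8.32 shift [-0.0009  0.0004 -0.    ] rot [ 0.0012  0.0019 -0.0026] j [ -7.3  31.4 -13.    0.1 -45.6 -42.6] F [-1.3   0.33  1.58] w 0.0298
```

Call:
{"api": "carry_out", "payload": {"plan": [[0,0,0,0,0,0],[0,0,0,0,0,0],[0,0,0,0,0,0],[0,0,0,0,0,0]], "fingers": -0.1}}

```text
time_s: 8.65
tcp_pos: [0.6164, -0.2731, 0.0107]
eef_rot: [-179.8, 0.1, -139.8]
contact_force: [-0.7, 0.2, 0.9]
gripper_width: 0.047
```

Call:
{"api": "carry_out", "payload": {"plan": [[0,0,0.005,0,0,0],[0,0,0.01,0,0,0],[0,0,0.02,0,0,0],[0,0,0.03,0,0,0],[0,0,0.03,0,0,0],[-0.018,0.03,0.01,0,0,0],[-0.018,0.036,0,0,0,0],[-0.018,0.036,0,0,0,0],[-0.018,0.036,0,0,0,0],[-0.018,0.036,0,0,0,0],[-0.01,0.02,0,0,0,0]], "fingers": -1}}

```text
time_s: 9.57
tcp_pos: [0.5142, -0.0781, 0.1265]
eef_rot: [-179.6, 0.3, -140.3]
contact_force: [0.2, -0.1, 0.7]
gripper_width: 0.0876
```

```bash
python3 go.py .457 .0998 .06 -131;  python3 - <<'E'
from ov import *
s=r.capture("scene")[:,:,::-1].copy();t=r.capture("top")[:,:,::-1].copy()
cv2.imwrite("pics/s5.png",s);cv2.imwrite("pics/t5.png",t)
L=[sh(.615,-.2728,40,.043,.031,.008),sh(.615,-.2728,40,.038,.026,.008)]
L+=[circ(.457,.0998,.028,.018),circ(.457,.0998,.028,0)]
over(s,"scene",L,170,320,100,70,8,"pics/b7.png");crop(t,370,140,80,70,8,"pics/b8.png");over(s,"scene",L,240,150,80,50,8,"pics/b9.png")
E
python3 go.py .457 .0998 .06 -131
```

```text
t 9.57 shift [-0.0572  0.1779 -0.0665] rot [0.0011 0.0089 0.162 ] j [ 13.2  10.9 -27.1   0.3 -51.5 -63.6] F [ 0.24 -0.12  0.73] w 0.0876
t 9.67 shift [-0.0577  0.1777 -0.0671] rot [0.001  0.0097 0.1593] j [ 13.2  10.9 -27.    0.3 -51.5 -63.5] F [ 1.08 -0.04 -0.28] w 0.0875
```

View pics/b7.png

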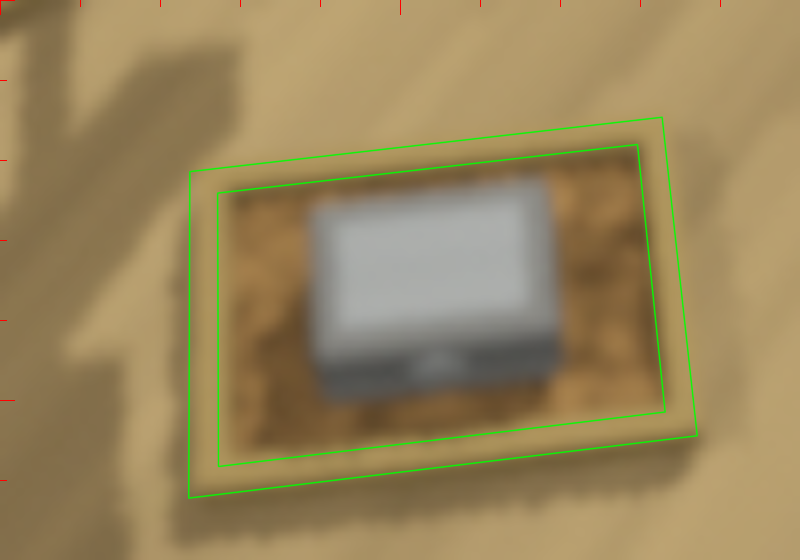

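View pics/b8.png

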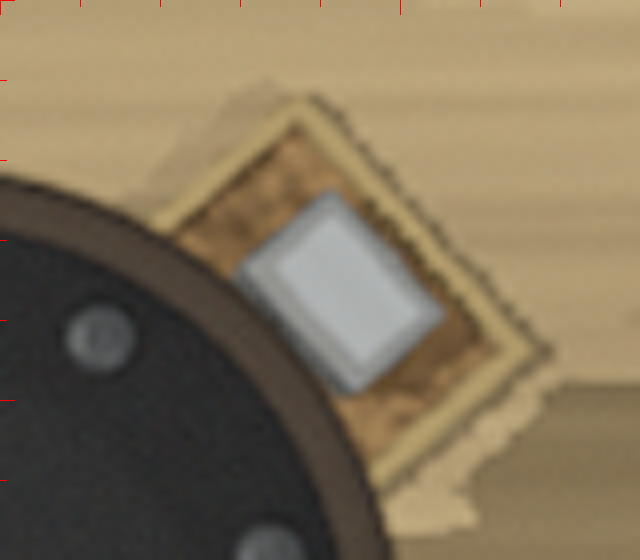

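View pics/b9.png

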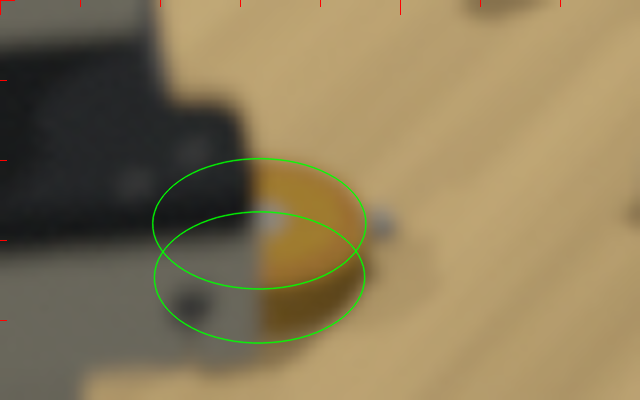

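```bash
python3 - <<'E'
from ov import *
np.set_printoptions(precision=4,suppress=True)
c=cr(230,80,5)
print(onz("scene",c([(214,487),(289,490)]),[.018,.0095]))
q=onz("scene",cr(170,320,8)([(312,205),(545,178),(560,335),(318,362)]),.022);print("pill scene",q.mean(0))
q=onz("top",cr(370,140,8)([(333,192),(445,312),(350,395),(237,265)]),.022);print("pill top",q.mean(0))
s=cv2.imread("pics/s3.png")
L=[circ(.457,.0998,.028,.018),circ(.457,.0998,.028,0)]
over(s,"scene",L,250,160,50,40,14,"pics/b10.png")
E
```

```text
[[0.4573 0.1012 0.018 ]
 [0.4795 0.1259 0.0095]]
pill scene [ 0.6169 -0.2736  0.022 ]
pill top [ 0.616  -0.2727  0.022 ]
```

View pics/b10.png

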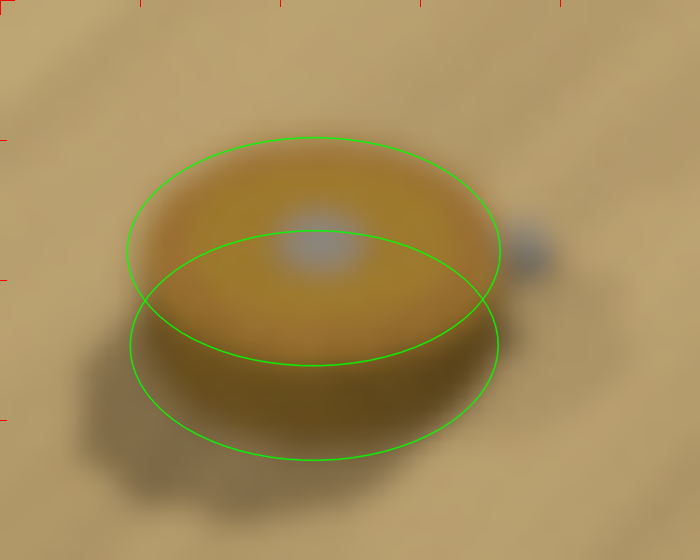

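Call:
{"api": "carry_out", "payload": {"plan": [[-0.005,0.017,0,0,0.002,0.015],[-0.009,0.027,0,0,0.002,0.02],[-0.009,0.027,0,0,0.002,0.02],[-0.009,0.027,-0.005,0,0.002,0.02],[-0.009,0.027,-0.01,0,0,0.02],[-0.008,0.025,-0.015,0,0,0.02],[-0.004,0.012,-0.015,0,0,0.015],[-0.002,0.006,-0.012,0,0,0.01],[0,0,-0.006,0,0,0],[0,0,0,0,0,0]]}}

```text
time_s: 10.5
tcp_pos: [0.464, 0.0979, 0.072]
eef_rot: [-179.4, 0.9, -131.6]
contact_force: [-0.6, -0.0, -0.3]
gripper_width: 0.0874
```

```bash
python3 go.py .4572 .1003 .04 -132
```

```text
t 10.50 shift [-0.0068  0.0024 -0.032 ] rot [-0.0049  0.0174 -0.0071] j [ 36.1  10.6 -36.8   0.5 -41.6 -78.1] F [-0.58 -0.02 -0.25] w 0.0874
```

Call:
{"api": "carry_out", "payload": {"plan": [[-0.002,0.001,-0.008,-0.001,0.005,-0.003],[-0.002,0.001,-0.01,-0.001,0.005,-0.002],[-0.002,0.0005,-0.01,-0.001,0.005,-0.001],[-0.0005,0,-0.004,0,0,0],[0,0,0,0,0,0],[0,0,0,0,0,0]]}}

```text
time_s: 11.0
tcp_pos: [0.459, 0.0984, 0.0384]
eef_rot: [-180.0, 0.2, -132.3]
contact_force: [0.4, -0.2, -0.1]
gripper_width: 0.0875
```

```bash
python3 go.py .4572 .1003 .007 -132
```

```text
t 11.00 shift [-0.0018  0.0019 -0.0314] rot [-0.0021  0.0024  0.0046] j [ 36.2  13.8 -38.4  -0.  -37.6 -78.4] F [ 0.35 -0.17 -0.07] w 0.0875
```

Call:
{"api": "carry_out", "payload": {"plan": [[-0.001,0.001,-0.006,-0.001,0.001,0.002],[-0.0008,0.0008,-0.008,-0.001,0.001,0.001],[0,0,-0.007,0,0,0],[0,0,-0.004,0,0,0],[0,0,-0.002,0,0,0],[0,0,0,0,0,0]]}}

```text
time_s: 11.5
tcp_pos: [0.4574, 0.1002, 0.0089]
eef_rot: [-180.0, 0.0, -132.1]
contact_force: [-0.7, -0.3, 0.4]
gripper_width: 0.0878
```

```bash
python3 go.py .4572 .1003 .007 -132
```

```text
t 11.50 shift [-0.0002  0.0001 -0.0019] rot [-0.0002  0.0009  0.0016] j [ 36.6  16.7 -40.1   0.  -33.1 -78.7] F [-0.74 -0.3   0.39] w 0.0878
```

Call:
{"api": "carry_out", "payload": {"plan": [[0,0,-0.002,0,0,0],[0,0,0,0,0,0],[0,0,0,0,0,0],[0,0,0,0,0,0],[0,0,0,0,0,0],[0,0,0,0,0,0],[0,0,0,0,0,0]], "fingers": 1, "force": 12}}

```text
time_s: 12.08
tcp_pos: [0.4577, 0.1006, 0.0072]
eef_rot: [-180.0, 0.1, -132.1]
contact_force: [-0.6, -0.1, -1.0]
gripper_width: 0.0558
```

```bash
python3 go.py .4572 .1003 .007 -132
```

```text
t 12.08 shift [-0.0005 -0.0003 -0.0002] rot [-0.0006  0.0017  0.0012] j [ 36.6  16.9 -40.2   0.1 -32.8 -78.7] F [-0.58 -0.14 -1.03] w 0.0558
```

Call:
{"api": "carry_out", "payload": {"plan": [[0,0,0,0,0,0],[0,0,0.006,0,0,0],[0,0,0.012,0,0,0],[0,0,0.02,0,0,0],[0,0,0.02,0,0,0],[0,0,0.015,0,0,0],[0,0,0.005,0,0,0],[0,0,0,0,0,0]], "fingers": 1, "force": 25}}

```text
time_s: 12.75
tcp_pos: [0.4561, 0.0994, 0.0896]
eef_rot: [-180.0, -0.1, -132.1]
contact_force: [0.4, -0.3, -1.3]
gripper_width: 0.0553
```

```bash
python3 go.py .609 -.121 .07 -132; python3 - <<'E'
from ov import *
s=r.capture("scene")[:,:,::-1].copy()
cv2.imwrite("pics/s6.png",s)
b=crop(s,220,80,110,110,5,"pics/b11.png")
E
python3 go.py .609 -.121 .07 -132
```

```text
t 12.75 shift [ 0.1529 -0.2204 -0.0196] rot [ 0.0011 -0.0008  0.0016] j [ 36.6   9.1 -35.4   0.  -45.5 -78.7] F [ 0.38 -0.28 -1.3 ] w 0.0553
t 12.80 shift [ 0.153  -0.2203 -0.0191] rot [ 0.0012 -0.0011  0.0017] j [ 36.6   9.2 -35.4   0.  -45.5 -78.7] F [ 0.13  0.09 -1.1 ] w 0.055
```

View pics/b11.png

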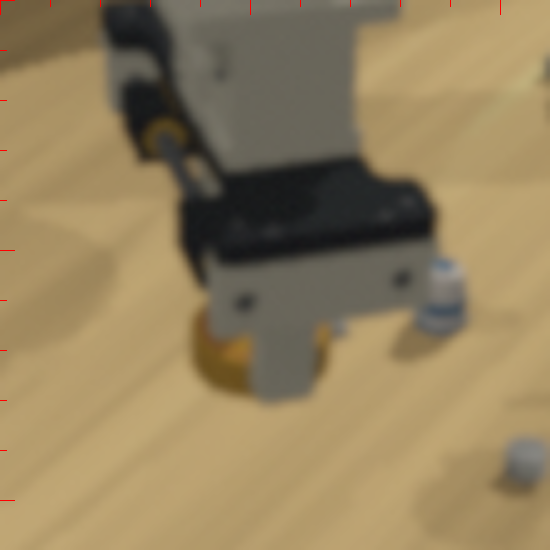

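Call:
{"api": "carry_out", "payload": {"plan": [[0.01,-0.014,0,0,0,0],[0.02,-0.028,0,0,0,0],[0.02,-0.028,0,0,0,0],[0.02,-0.028,0,0,0,0],[0.02,-0.028,0,0,0,0],[0.02,-0.028,0,0,0,0],[0.018,-0.028,0,0,0,0],[0.012,-0.018,-0.005,0,0,0],[0.006,-0.008,-0.01,0,0,0],[0,0,-0.008,0,0,0],[0,0,0,0,0,0]]}}

```text
time_s: 13.72
tcp_pos: [0.6018, -0.1207, 0.0514]
eef_rot: [179.4, -0.7, -132.0]
contact_force: [-0.8, 0.0, -1.7]
gripper_width: 0.0551
```

```bash
python3 go.py .609 -.121 .04 -132
```

```text
t 13.72 shift [ 0.0072 -0.0003 -0.0114] rot [ 0.0021 -0.016  -0.0003] j [  6.9  24.6 -18.5   0.  -47.9 -48.9] F [-0.77  0.   -1.69] w 0.0551
```

Call:
{"api": "carry_out", "payload": {"plan": [[0.002,0,-0.006,0,-0.005,0],[0.002,0,-0.007,0.001,-0.005,0],[0.002,0,-0.007,0.001,-0.004,0],[0,0,-0.004,0,0,0],[0,0,0,0,0,0],[0,0,0,0,0,0]]}}

```text
time_s: 14.22
tcp_pos: [0.6055, -0.1174, 0.0232]
eef_rot: [179.8, -0.2, -131.8]
contact_force: [0.3, 0.2, -1.3]
gripper_width: 0.0552
```

```bash
python3 go.py .609 -.121 .0115 -132
```

```text
t 14.22 shift [ 0.0035 -0.0036 -0.0117] rot [-0.0002 -0.0047 -0.0039] j [  7.1  26.5 -19.9  -0.1 -43.9 -48.9] F [ 0.25  0.21 -1.31] w 0.0552
```

Call:
{"api": "carry_out", "payload": {"plan": [[0.0015,-0.0015,-0.001,0,-0.002,-0.001],[0.0015,-0.0015,-0.003,0,-0.002,-0.001],[0,0,-0.003,0,0,0],[0,0,-0.001,0,0,0],[0,0,0,0,0,0]]}}

```text
time_s: 14.63
tcp_pos: [0.61, -0.1199, 0.0162]
eef_rot: [-179.9, 0.1, -131.8]
contact_force: [-0.3, 0.7, -1.1]
gripper_width: 0.0547
```

```bash
python3 go.py .609 -.121 .0115 -132
```

```text
t 14.63 shift [-0.001  -0.0011 -0.0047] rot [-0.0003  0.0029 -0.0031] j [  6.9  27.2 -20.    0.  -42.7 -48.7] F [-0.26  0.71 -1.09] w 0.0547
```

Call:
{"api": "carry_out", "payload": {"plan": [[-0.0008,-0.001,-0.002,0,0.002,-0.002],[0,0,-0.002,0,0,0],[0,0,-0.0015,0,0,0],[0,0,-0.001,0,0,0]]}}

```text
time_s: 14.97
tcp_pos: [0.6094, -0.1211, 0.0109]
eef_rot: [-179.9, 0.1, -131.9]
contact_force: [-7.9, 4.3, 19.3]
gripper_width: 0.055
```

```bash
python3 go.py .609 -.121 .0112 -132
```

```text
t 14.97 shift [-0.0004  0.0001  0.0003] rot [-0.0001  0.0016 -0.0011] j [  6.7  27.6 -20.1   0.  -42.2 -48.7] F [-7.92  4.32 19.26] w 0.055
```

Call:
{"api": "carry_out", "payload": {"plan": [[0,0,0.0003,0,0,0],[0,0,0,0,0,0]]}}

```text
time_s: 15.13
tcp_pos: [0.6096, -0.1211, 0.0118]
eef_rot: [-179.9, 0.1, -131.9]
contact_force: [-0.0, 0.2, -1.0]
gripper_width: 0.0552
```

Call:
{"api": "carry_out", "payload": {"plan": [[0,0,0,0,0,0],[0,0,0,0,0,0],[0,0,0,0,0,0],[0,0,0,0,0,0]], "fingers": -0.6}}

```text
time_s: 15.47
tcp_pos: [0.6099, -0.1212, 0.0117]
eef_rot: [-179.9, 0.1, -131.9]
contact_force: [-1.2, -0.2, -0.4]
gripper_width: 0.0695
```

Call:
{"api": "carry_out", "payload": {"plan": [[0,0,0.005,0,0,0],[0,0,0.01,0,0,0],[0,0,0.02,0,0,0],[0,0,0.03,0,0,0],[0,0,0.03,0,0,0],[-0.005,0.016,0.01,0,0,0],[-0.01,0.036,0,0,0,0],[-0.01,0.038,0,0,0,0],[-0.01,0.038,0,0,0,0],[-0.01,0.038,0,0,0,0],[-0.01,0.038,0,0,0,0],[-0.01,0.036,0,0,0,0]], "fingers": -0.3}}

```text
time_s: 16.47
tcp_pos: [0.5436, 0.1207, 0.1318]
eef_rot: [-179.6, 0.5, -132.5]
contact_force: [0.5, -0.3, -0.5]
gripper_width: 0.0569
```

```bash
python3 go.py .446 .277 .06 -132;  python3 - <<'E'
from ov import *
np.set_printoptions(precision=4,suppress=True)
s=r.capture("scene")[:,:,::-1].copy();t=r.capture("top")[:,:,::-1].copy()
cv2.imwrite("pics/s7.png",s);cv2.imwrite("pics/t7.png",t)
L=[circ(.609,-.121,.049,.008),circ(.609,-.121,.028,.022)]
a=over(s,"scene",L,240,250,80,70,8,"pics/b.png");b=over(t,"top",L,280,130,180,140,4,"pics/b13.png")
cv2.imwrite("pics/b12.png",a)
E
python3 go.py .446 .277 .06 -132
```

```text
t 16.47 shift [-0.0976  0.1563 -0.0718] rot [-0.0018  0.0104  0.0093] j [ 32.8  13.8 -22.4   0.3 -53.2 -75.5] F [ 0.53 -0.31 -0.49] w 0.0569
t 16.57 shift [-0.0975  0.1535 -0.0721] rot [-0.0026  0.0112  0.0041] j [ 33.1  13.8 -22.3   0.3 -53.2 -75.5] F [ 0.61 -0.49 -0.12] w 0.0571
```

View pics/b12.png

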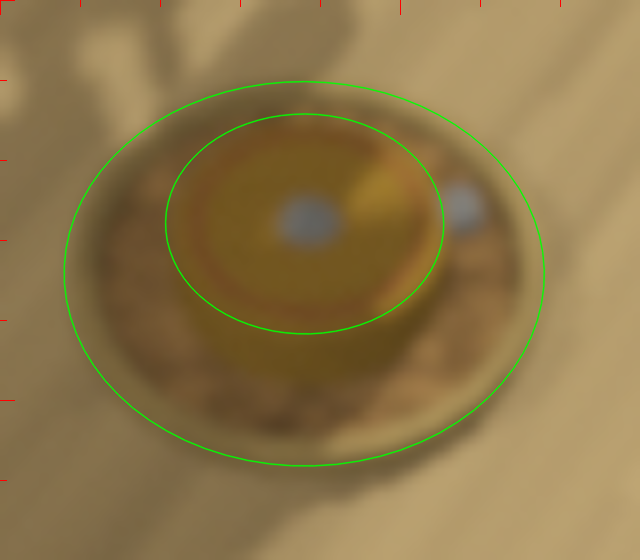

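View pics/b13.png

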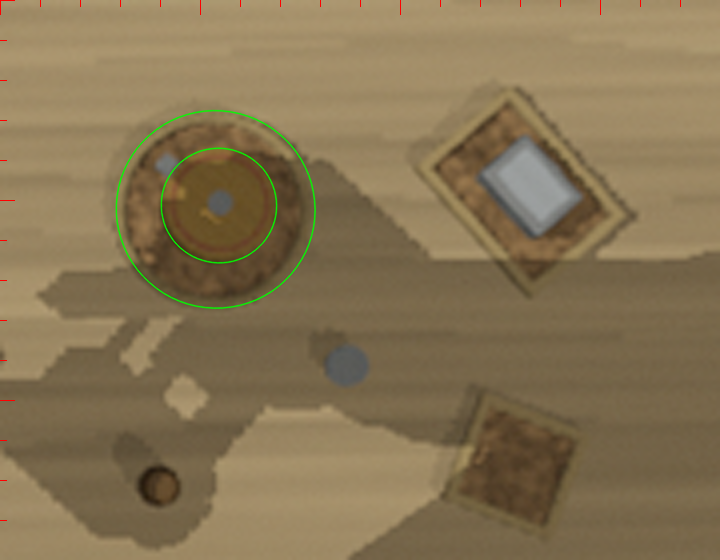

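View pics/t7.png

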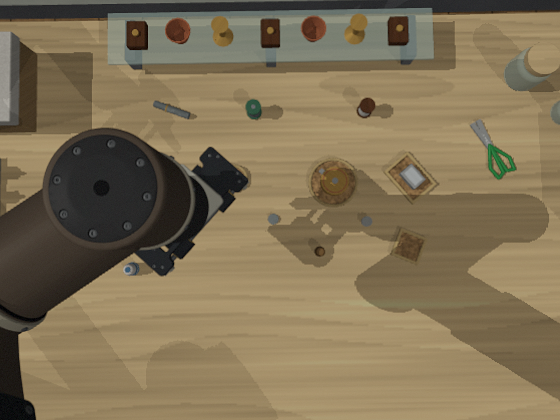

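Call:
{"api": "carry_out", "payload": {"plan": [[-0.01,0.016,0,0,0.003,0],[-0.017,0.027,0,-0.001,0.003,0],[-0.017,0.027,0,-0.001,0.003,0],[-0.017,0.027,-0.005,0,0.002,0],[-0.016,0.025,-0.01,0,0,0],[-0.01,0.015,-0.015,0,0,0],[-0.005,0.008,-0.015,0,0,0],[0,0,-0.01,0,0,0],[0,0,0,0,0,0],[0,0,0,0,0,0]], "fingers": -0.3}}

```text
time_s: 17.4
tcp_pos: [0.4496, 0.2769, 0.0854]
eef_rot: [-179.9, 0.7, -132.0]
contact_force: [-0.7, -0.0, 0.2]
gripper_width: 0.057
```

```bash
python3 go.py .446 .277 .05 -132; python3 - <<'E'
from ov import *
np.set_printoptions(precision=4,suppress=True)
td=cr(105,245,10)
print(onz("top",td([(285,240)]),.004))
E
```

```text
t 17.40 shift [-0.0036  0.0001 -0.0354] rot [-0.0082  0.0095 -0.0007] j [ 53.   14.4 -29.    0.2 -45.9 -95.1] F [-0.75 -0.02  0.16] w 0.057
[[0.4457 0.2746 0.004 ]]
```

Call:
{"api": "carry_out", "payload": {"plan": [[-0.001,0,-0.009,-0.002,0.003,0],[-0.001,0,-0.01,-0.002,0.003,0],[-0.001,0,-0.01,-0.002,0.002,0],[0,0,-0.005,0,0,0],[0,0,0,0,0,0],[0,0,0,0,0,0]]}}

```text
time_s: 17.9
tcp_pos: [0.4488, 0.2744, 0.0498]
eef_rot: [180.0, 0.2, -132.2]
contact_force: [-0.7, 0.1, -0.0]
gripper_width: 0.0567
```

```bash
python3 go.py .446 .2765 .008 -132; python3 - <<'E'
from ov import *
s=r.capture("scene")[:,:,::-1].copy()
cv2.imwrite("pics/s8.png",s)
crop(s,270,60,90,100,6,"pics/b14.png")
E
python3 go.py .446 .2765 .008 -132
```

```text
t 17.90 shift [-0.0028  0.0021 -0.0418] rot [-0.0028  0.0021  0.0039] j [ 52.8  17.3 -30.8   0.  -41.7 -95.1] F [-0.73  0.1  -0.  ] w 0.0567
t 17.95 shift [-0.0027  0.0021 -0.0418] rot [-0.0027  0.002   0.0039] j [ 52.8  17.3 -30.8  -0.  -41.7 -95.1] F [ 0.27  0.52 -0.36] w 0.0566
```

View pics/b14.png

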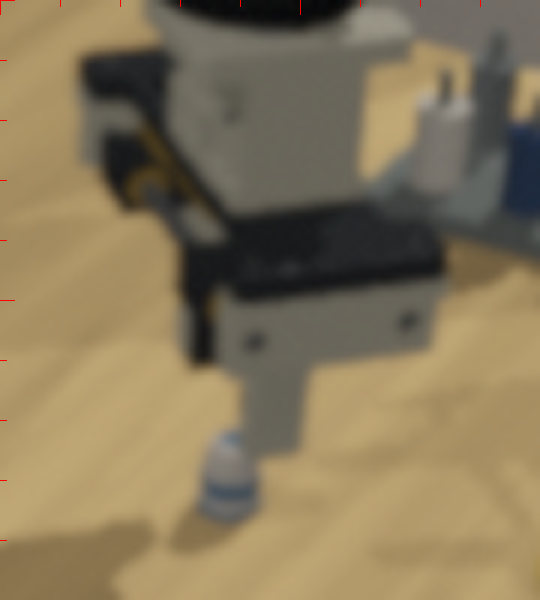

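Call:
{"api": "carry_out", "payload": {"plan": [[-0.0015,0.001,-0.001,-0.001,0.001,0.002],[-0.001,0.001,-0.006,-0.001,0.001,0.001],[0,0,-0.009,0,0,0],[0,0,-0.009,0,0,0],[0,0,-0.007,0,0,0],[0,0,-0.004,0,0,0],[0,0,-0.001,0,0,0],[0,0,0,0,0,0]]}}

```text
time_s: 18.62
tcp_pos: [0.446, 0.2769, 0.009]
eef_rot: [180.0, 0.1, -132.0]
contact_force: [-0.3, -1.0, -0.0]
gripper_width: 0.0574
```

```bash
python3 go.py .446 .2765 .008 -132
```

```text
t 18.62 shift [-0.     -0.0004 -0.001 ] rot [-0.0009  0.0003  0.0001] j [ 53.2  20.9 -32.9  -0.  -36.2 -95.2] F [-0.32 -0.96 -0.04] w 0.0574
```

Call:
{"api": "carry_out", "payload": {"plan": [[0,0,-0.001,0,0,0],[0,0,0,0,0,0],[0,0,0,0,0,0],[0,0,0,0,0,0],[0,0,0,0,0,0],[0,0,0,0,0,0],[0,0,0,0,0,0]], "fingers": 1, "force": 6}}

```text
time_s: 19.2
tcp_pos: [0.4466, 0.2774, 0.0089]
eef_rot: [180.0, 0.1, -132.0]
contact_force: [0.5, -0.4, -0.6]
gripper_width: 0.0233
```

```bash
python3 go.py .446 .2765 .008 -132
```

```text
t 19.20 shift [-0.0006 -0.0009 -0.0009] rot [-0.0022  0.0014  0.    ] j [ 53.2  20.9 -32.9  -0.  -36.1 -95.2] F [ 0.54 -0.43 -0.59] w 0.0233
```

Call:
{"api": "carry_out", "payload": {"plan": [[0,0,0,0,0,0],[0,0,0.004,0,0,0],[0,0,0.006,0,0,0],[0,0,0.008,0,0,0],[0,0,0.008,0,0,0],[0,0,0.004,0,0,0],[0,0,0,0,0,0]], "fingers": 1, "force": 12}}

```text
time_s: 19.78
tcp_pos: [0.4468, 0.2776, 0.0429]
eef_rot: [180.0, 0.2, -132.0]
contact_force: [0.3, 0.1, -0.2]
gripper_width: 0.0228
```

```bash
python3 go.py .4812 -.2667 .10 -132; python3 - <<'E'
from ov import *
s=r.capture("scene")[:,:,::-1].copy()
cv2.imwrite("pics/s9.png",s)
crop(s,280,100,60,60,10,"pics/b15.png")
E
python3 go.py .4812 -.2667 .10 -132
```

```text
t 19.78 shift [ 0.0344 -0.5443  0.0571] rot [-0.0029  0.0022 -0.0002] j [ 53.2  17.9 -31.2   0.  -40.7 -95.2] F [ 0.32  0.11 -0.2 ] w 0.0228
t 19.83 shift [ 0.0344 -0.5443  0.0574] rot [-0.003   0.0022 -0.0001] j [ 53.2  17.9 -31.2  -0.  -40.7 -95.2] F [-0.27 -0.02 -0.96] w 0.023
```

View pics/b15.png

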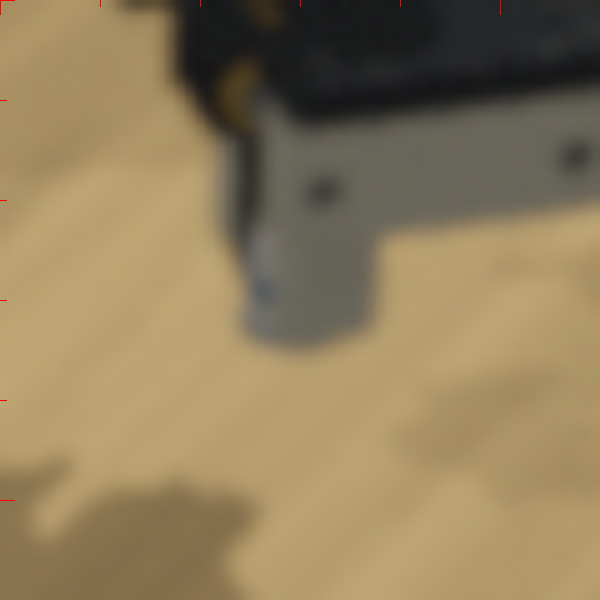

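```bash
python3 - <<'E'
from ov import *
s=cv2.imread("pics/s9.png")
z=.0428-.0087
p=np.array([.4468,.2776,.0428]);yaw=np.radians(-132);ty=np.array([np.sin(yaw),-np.cos(yaw),0]);tx=np.array([np.cos(yaw),np.sin(yaw),0])
L=[circ(.4468,.2776,.013,z),circ(.4468,.2776,.0115,z+.022),np.array([p+tx*a*.0095-ty*b for a,b in((1,.0115),(1,.0225),(-1,.0225),(-1,.0115),(1,.0115))])]
over(s,"scene",L,280,100,60,60,10,"pics/b16.png")
E
```

```text
(no output)
```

View pics/b16.png

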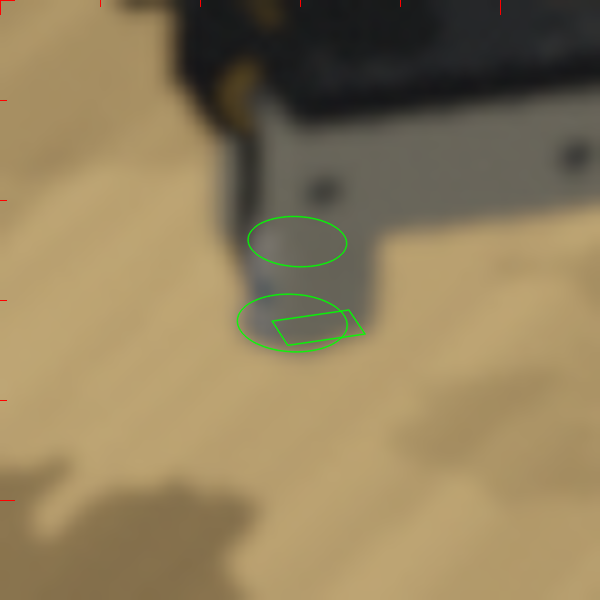

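Call:
{"api": "carry_out", "payload": {"plan": [[0,0,0.015,0,0,0],[0.004,-0.01,0.02,0,0,0],[0.006,-0.025,0.015,0,0,0],[0.006,-0.036,0.008,0,0,0],[0.006,-0.038,0,0,0,0],[0.006,-0.038,0,0,0,0],[0.004,-0.038,0,0,0,0],[0.004,-0.038,0,0,0,0],[0.002,-0.038,0,0,0,0],[0,-0.038,0,0,0,0],[0,-0.038,0,0,0,0],[0,-0.038,0,0,0,0]]}}

```text
time_s: 20.83
tcp_pos: [0.4847, -0.1061, 0.1039]
eef_rot: [-179.9, 0.5, -131.3]
contact_force: [1.7, -0.6, -1.0]
gripper_width: 0.0226
```

```bash
python3 go.py .4812 -.2667 .06 -132
```

```text
t 20.83 shift [-0.0035 -0.1606 -0.0439] rot [-0.0049  0.0077 -0.0129] j [ 10.2  10.4 -31.2  -0.3 -47.9 -51.3] F [ 1.72 -0.6  -0.98] w 0.0226
```

Call:
{"api": "carry_out", "payload": {"plan": [[0,-0.036,0,-0.001,0.002,-0.003],[0,-0.034,0,-0.001,0.002,-0.003],[-0.001,-0.028,0,-0.001,0.002,-0.003],[-0.001,-0.02,-0.004,0,0,-0.002],[-0.001,-0.012,-0.008,0,0,0],[0,-0.006,-0.01,0,0,0],[0,0,-0.01,0,0,0],[0,0,0,0,0,0],[0,0,0,0,0,0]]}}

```text
time_s: 21.58
tcp_pos: [0.4779, -0.2554, 0.0683]
eef_rot: [179.9, 0.1, -132.4]
contact_force: [-0.0, -0.5, 1.2]
gripper_width: 0.0228
```

```bash
python3 go.py .4812 -.2667 .04 -132
```

```text
t 21.58 shift [ 0.0033 -0.0113 -0.0283] rot [-0.0021 -0.0002  0.0075] j [ -7.5  17.3 -27.5  -0.2 -45.2 -34.8] F [-0.05 -0.53  1.21] w 0.0228
```

Call:
{"api": "carry_out", "payload": {"plan": [[0.001,-0.004,-0.004,0,0,0.003],[0.001,-0.004,-0.006,-0.001,0,0.003],[0.001,-0.003,-0.008,-0.001,0,0.001],[0,0,-0.008,0,0,0],[0,0,-0.004,0,0,0],[0,0,0,0,0,0],[0,0,0,0,0,0]]}}

```text
time_s: 22.17
tcp_pos: [0.4824, -0.2641, 0.0354]
eef_rot: [-180.0, 0.0, -131.7]
contact_force: [0.4, 0.8, -0.3]
gripper_width: 0.0228
```

```bash
python3 go.py .4812 -.2667 .0127 -132; python3 - <<'E'
from ov import *
t=r.capture("top")[:,:,::-1].copy();s=r.capture("scene")[:,:,::-1].copy()
cv2.imwrite("pics/s10.png",s);cv2.imwrite("pics/t10.png",t)
L=[sh(.4812,-.2667,67.5,.028,.028,.008),sh(.4812,-.2667,67.5,.023,.023,.008)]
a=over(s,"scene",L,120,240,80,90,6,"pics/b.png");b=over(t,"top",L,370,210,80,90,5,"pics/b_.png")
cv2.imwrite("pics/b17.png",np.hstack([a,cv2.resize(b,(320,540))]))
E
python3 go.py .4812 -.2667 .0127 -132
```

```text
t 22.17 shift [-0.0012 -0.0026 -0.0227] rot [ 0.      0.0001 -0.0057] j [ -8.3  20.5 -28.4  -0.  -41.2 -33.4] F [ 0.44  0.75 -0.31] w 0.0228
t 22.27 shift [-0.0014 -0.0025 -0.0231] rot [ 0.0001  0.0006 -0.0056] j [ -8.3  20.4 -28.4  -0.  -41.2 -33.4] F [ 0.26 -0.36  0.3 ] w 0.0225
```

View pics/b17.png

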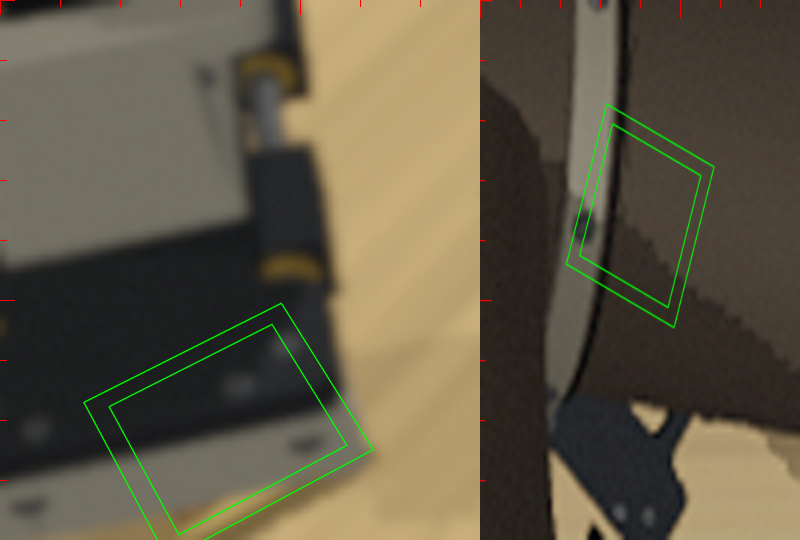

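Call:
{"api": "carry_out", "payload": {"plan": [[-0.0006,-0.0012,-0.003,0,0,-0.003],[-0.0006,-0.0012,-0.006,0,0,-0.002],[0,0,-0.006,0,0,0],[0,0,-0.003,0,0,0],[0,0,-0.001,0,0,0],[0,0,0,0,0,0]]}}

```text
time_s: 22.77
tcp_pos: [0.4817, -0.267, 0.0157]
eef_rot: [-179.9, 0.1, -132.0]
contact_force: [0.3, -0.1, -0.5]
gripper_width: 0.023
```

```bash
python3 go.py .4812 -.2667 .0127 -132
```

```text
t 22.77 shift [-0.0005  0.0003 -0.003 ] rot [0.0005 0.0026 0.0001] j [ -8.6  22.1 -29.3   0.  -38.4 -33.4] F [ 0.28 -0.11 -0.48] w 0.023
```

Call:
{"api": "carry_out", "payload": {"plan": [[-0.0002,0,-0.0015,0,0.002,0],[0,0,-0.001,0,0,0],[0,0,0,0,0,0]]}}

```text
time_s: 23.02
tcp_pos: [0.4815, -0.2671, 0.0129]
eef_rot: [-180.0, -0.0, -132.0]
contact_force: [0.6, 0.9, -0.4]
gripper_width: 0.0228
```

```bash
python3 go.py .4812 -.2667 .0127 -132
```

```text
t 23.02 shift [-0.0003  0.0004 -0.0002] rot [ 0.0005  0.0001 -0.    ] j [ -8.6  22.4 -29.4   0.  -38.2 -33.4] F [ 0.58  0.89 -0.45] w 0.0228
```

Call:
{"api": "carry_out", "payload": {"plan": [[0,0,-0.001,0,0,0],[0,0,-0.0003,0,0,0]]}}

```text
time_s: 23.18
tcp_pos: [0.4817, -0.2671, 0.0126]
eef_rot: [-179.9, -0.0, -132.0]
contact_force: [0.2, 0.1, 1.5]
gripper_width: 0.0229
```

```bash
python3 go.py .4812 -.2667 .0127 -132
```

```text
t 23.18 shift [-0.0005  0.0004  0.0001] rot [ 0.0009  0.0004 -0.0006] j [ -8.6  22.4 -29.4   0.1 -38.1 -33.4] F [0.23 0.13 1.49] w 0.0229
```

Call:
{"api": "carry_out", "payload": {"plan": [[0,0,-0.0008,0,0,0],[0,0,0,0,0,0]]}}

```text
time_s: 23.35
tcp_pos: [0.4819, -0.2672, 0.0129]
eef_rot: [-179.9, -0.0, -131.9]
contact_force: [-0.2, 0.4, -0.3]
gripper_width: 0.0229
```

```bash
python3 go.py .4812 -.2667 .0127 -132
```

```text
t 23.35 shift [-0.0007  0.0005 -0.0002] rot [ 0.0012  0.0011 -0.001 ] j [ -8.6  22.4 -29.4   0.1 -38.1 -33.4] F [-0.17  0.4  -0.32] w 0.0229
```

Call:
{"api": "carry_out", "payload": {"plan": [[-0.0003,0,-0.0012,0,0,0],[0,0,-0.001,0,0,0]]}}

```text
time_s: 23.52
tcp_pos: [0.4822, -0.2673, 0.0124]
eef_rot: [-179.8, 0.0, -131.9]
contact_force: [-6.3, 4.4, 18.5]
gripper_width: 0.0224
```

Call:
{"api": "carry_out", "payload": {"plan": [[0,0,0,0,0,0],[0,0,0,0,0,0],[0,0,0,0,0,0],[0,0,0,0,0,0]], "fingers": 0.1}}

```text
time_s: 23.85
tcp_pos: [0.4826, -0.2673, 0.0129]
eef_rot: [-179.7, 0.1, -131.9]
contact_force: [-0.2, 0.5, -1.0]
gripper_width: 0.0387
```

Seated and released. Next I'll lift straight up over 32 mm, then go to the horn thimble.

Call:
{"api": "carry_out", "payload": {"plan": [[0,0,0.005,0,0,0],[0,0,0.01,0,0,0],[0,0,0.015,0,0,0],[0,0,0.02,0,0,0],[0,0,0.025,0,0,0],[0,0.01,0.02,0,0,0],[0,0.025,0,0,0,0],[0,0.03,0,0,0,0],[0,0.03,0,0,0,0],[0,0.025,0,0,0,0],[0,0.018,0,0,0,0],[0,0.01,0,0,0,0]], "fingers": -0.2}}

```text
time_s: 24.85
tcp_pos: [0.4823, -0.1162, 0.1207]
eef_rot: [-179.5, 0.3, -132.2]
contact_force: [0.5, 0.2, -0.6]
gripper_width: 0.0524
```

```bash
python3 go.py .4746 -.0895 .05 -132;  python3 - <<'E'
from ov import *
t=r.capture("top")[:,:,::-1].copy();s=r.capture("scene")[:,:,::-1].copy()
cv2.imwrite("pics/s11.png",s);cv2.imwrite("pics/t11.png",t)
L=[sh(.4812,-.2667,67.5,.028,.028,.008),sh(.4812,-.2667,67.5,.023,.023,.008),circ(.4812,-.2667,.013,.004)]
a=over(s,"scene",L,120,270,80,80,6,"pics/b.png");b=over(t,"top",L,370,210,80,80,5,"pics/b_.png")
cv2.imwrite("pics/b18.png",np.hstack([a,cv2.resize(b,(320,480))]))
L=[circ(.4746,-.0895,.01,.022),circ(.4746,-.0895,.01,0)]
over(s,"scene",L,195,210,60,60,9,"pics/b19.png")
E
python3 go.py .4746 -.0895 .05 -132
```

```text
t 24.85 shift [-0.0077  0.0267 -0.0707] rot [0.0019 0.009  0.0033] j [  9.4   9.1 -30.4   0.2 -50.  -51.7] F [ 0.54  0.18 -0.6 ] w 0.0524
t 24.95 shift [-0.008   0.027  -0.0707] rot [0.0019 0.0093 0.0022] j [  9.3   9.1 -30.3   0.3 -50.  -51.6] F [0.4  0.05 0.48] w 0.0524
```

View pics/b18.png

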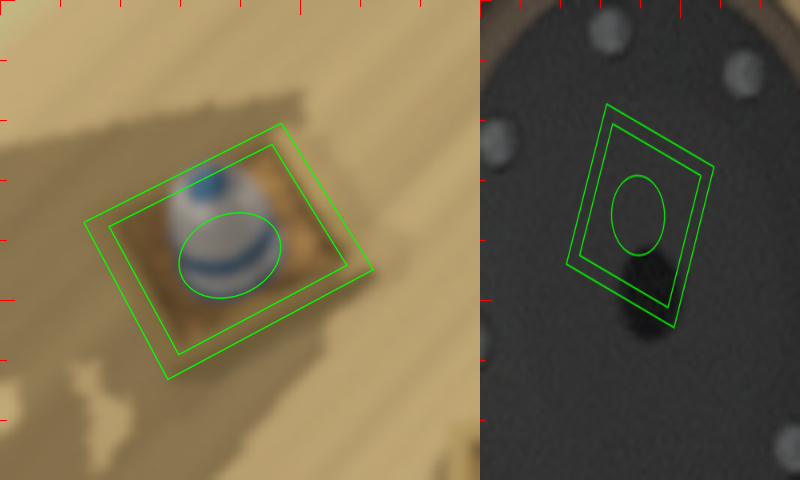

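View pics/b19.png

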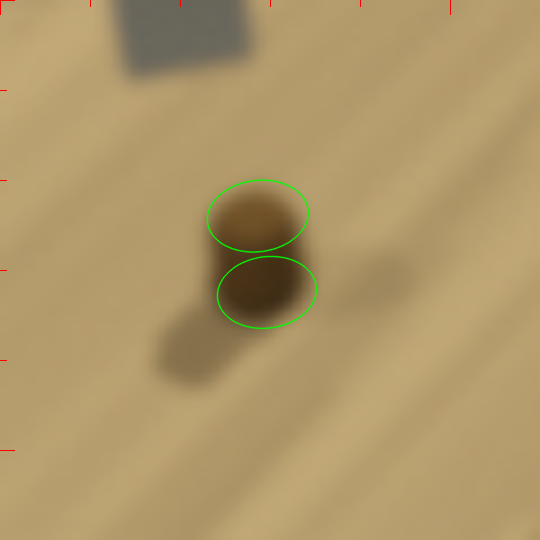

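Call:
{"api": "carry_out", "payload": {"plan": [[-0.003,0.008,-0.008,0,0.003,0],[-0.003,0.01,-0.015,0,0.003,0],[-0.002,0.006,-0.018,0,0.003,0.001],[0,0.001,-0.014,0,0,0],[0,0,-0.006,0,0,0],[0,0,0,0,0,0],[0,0,0,0,0,0]]}}

```text
time_s: 25.53
tcp_pos: [0.4742, -0.0922, 0.0591]
eef_rot: [-179.8, 0.0, -132.2]
contact_force: [-0.2, 0.5, 0.2]
gripper_width: 0.0528
```

```bash
python3 go.py .474 -.0895 .006 -132
```

```text
t 25.53 shift [-0.0002  0.0027 -0.0531] rot [0.0019 0.0027 0.0034] j [ 12.5  13.  -35.7   0.2 -41.2 -54.9] F [-0.23  0.47  0.16] w 0.0528
```

Call:
{"api": "carry_out", "payload": {"plan": [[0,0.0012,-0.004,0.001,0.001,0.001],[0,0.0012,-0.008,0.001,0.001,0.001],[0,0,-0.01,0,0,0.001],[0,0,-0.01,0,0,0],[0,0,-0.008,0,0,0],[0,0,-0.004,0,0,0],[0,0,-0.001,0,0,0],[0,0,0,0,0,0]]}}

```text
time_s: 26.2
tcp_pos: [0.4769, -0.0905, 0.0134]
eef_rot: [-179.8, 0.3, -132.1]
contact_force: [-0.3, -0.3, -0.4]
gripper_width: 0.0528
```

```bash
python3 go.py .474 -.0895 .006 -132
```

```text
t 26.20 shift [-0.0029  0.001  -0.0074] rot [-0.0013  0.0062  0.0023] j [ 12.5  17.4 -38.    0.  -34.3 -54.7] F [-0.25 -0.25 -0.39] w 0.0528
```

Call:
{"api": "carry_out", "payload": {"plan": [[-0.0015,0.0005,-0.002,0,0.003,0.001],[-0.001,0.0005,-0.003,0,0.002,0.001],[0,0,-0.002,0,0,0],[0,0,0,0,0,0],[0,0,0,0,0,0]]}}

```text
time_s: 26.62
tcp_pos: [0.4751, -0.0892, 0.0068]
eef_rot: [-179.9, 0.2, -132.0]
contact_force: [0.0, 0.4, -0.4]
gripper_width: 0.0528
```

```bash
python3 go.py .474 -.0895 .006 -132; python3 - <<'E'
from ov import *
s=r.capture("scene")[:,:,::-1].copy()
cv2.imwrite("pics/s12.png",s)
crop(s,190,180,70,80,7,"pics/b20.png")
E
```

```text
t 26.62 shift [-0.0011 -0.0003 -0.0008] rot [-0.0016  0.0027 -0.0002] j [ 12.7  18.  -38.3  -0.1 -33.5 -54.6] F [ 0.02  0.36 -0.4 ] w 0.0528
```

View pics/b20.png

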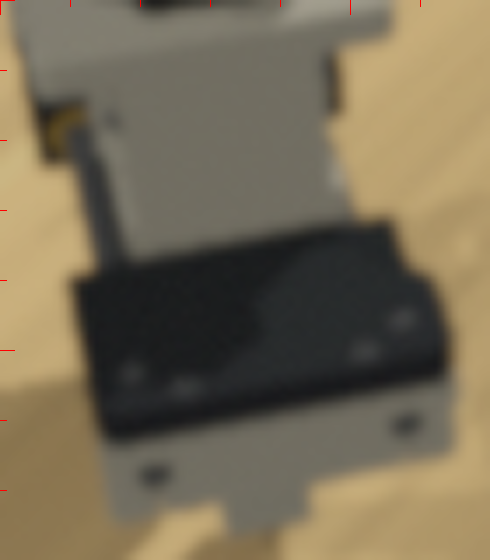

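Call:
{"api": "carry_out", "payload": {"plan": [[-0.0008,-0.0002,-0.0005,0,0.001,0],[0,0,0,0,0,0],[0,0,0,0,0,0],[0,0,0,0,0,0],[0,0,0,0,0,0],[0,0,0,0,0,0]], "fingers": 0.45, "force": 4}}

```text
time_s: 27.17
tcp_pos: [0.4745, -0.0894, 0.0068]
eef_rot: [-180.0, 0.2, -132.0]
contact_force: [-0.5, 0.1, 0.6]
gripper_width: 0.025
```

Call:
{"api": "carry_out", "payload": {"plan": [[0,0,0,0,0,0],[0,0,0,0,0,0],[0,0,0,0,0,0],[0,0,0,0,0,0]], "fingers": 1, "force": 4}}

```text
time_s: 27.5
tcp_pos: [0.4745, -0.0894, 0.0068]
eef_rot: [-180.0, 0.2, -132.0]
contact_force: [-1.6, 0.3, -0.1]
gripper_width: 0.0192
```

```bash
python3 go.py .474 -.0895 .006 -132
```

```text
t 27.50 shift [-0.0005 -0.0001 -0.0008] rot [-0.0018  0.0027 -0.0003] j [ 12.7  18.  -38.4  -0.1 -33.5 -54.6] F [-1.63  0.32 -0.12] w 0.0192
```

Call:
{"api": "carry_out", "payload": {"plan": [[0,0,0,0,0,0],[0,0,0,0,0,0],[0,0,0.004,0,0,0],[0,0,0.01,0,0,0],[0,0,0.015,0,0,0],[0,0,0.02,0,0,0],[0,0,0.01,0,0,0],[0,0,0,0,0,0]], "fingers": 1, "force": 10}}

```text
time_s: 28.17
tcp_pos: [0.473, -0.0897, 0.0682]
eef_rot: [179.9, 0.0, -132.0]
contact_force: [-0.0, -0.7, -0.8]
gripper_width: 0.0185
```

```bash
python3 go.py .621 .0738 .06 -132; python3 - <<'E'
from ov import *
s=r.capture("scene")[:,:,::-1].copy()
p=r.get_state()['tcp_pos'];print(p)
cv2.imwrite("pics/s13.png",s)
L=[circ(p[0],p[1],.01,p[2]-.0068),circ(p[0],p[1],.01,p[2]+.0152)]
over(s,"scene",L,190,180,60,60,9,"pics/b21.png")
E
```

```text
t 28.17 shift [ 0.148   0.1635 -0.0082] rot [-0.0009 -0.001  -0.0002] j [ 12.7  12.2 -35.   -0.1 -42.8 -54.6] F [-0.04 -0.7  -0.85] w 0.0185
[ 0.4729 -0.0897  0.0675]
```

View pics/b21.png

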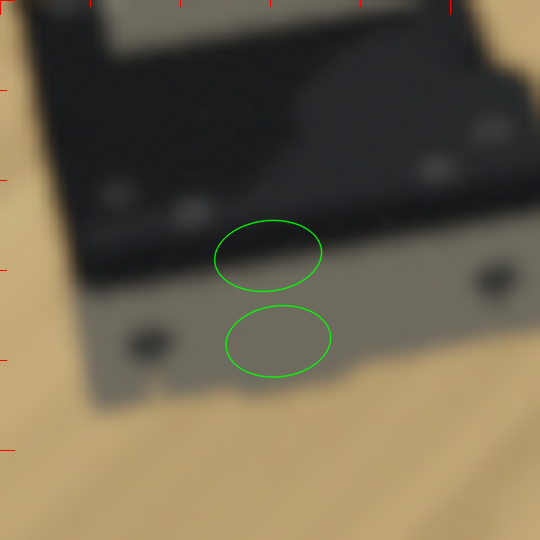

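Call:
{"api": "carry_out", "payload": {"plan": [[0.008,0.009,0,0,0,0],[0.018,0.02,0,0,0,0],[0.02,0.022,0,0,0,0],[0.02,0.022,0,0,0,0],[0.02,0.022,0,0,0,0],[0.02,0.022,0,0,0,0],[0.016,0.018,0,0,0,0],[0.01,0.011,0,0,0,0],[0.005,0.006,-0.004,0,0,0],[0,0,-0.006,0,0,0],[0,0,0,0,0,0]]}}

```text
time_s: 29.13
tcp_pos: [0.6126, 0.0732, 0.0458]
eef_rot: [179.6, -0.5, -132.2]
contact_force: [-1.3, 0.1, -0.8]
gripper_width: 0.0189
```

```bash
python3 go.py .621 .0738 .04 -132; python3 - <<'E'
from ov import *
c=crop(cv2.imread("pics/s13.png"),190,200,80,80,5,"pics/b22.png")
E
```

```text
t 29.13 shift [ 0.0084  0.0006 -0.0058] rot [ 0.0019 -0.0121  0.003 ] j [ 24.8  25.1 -18.4  -0.3 -47.2 -66.8] F [-1.33  0.13 -0.78] w 0.0189
```

View pics/b22.png

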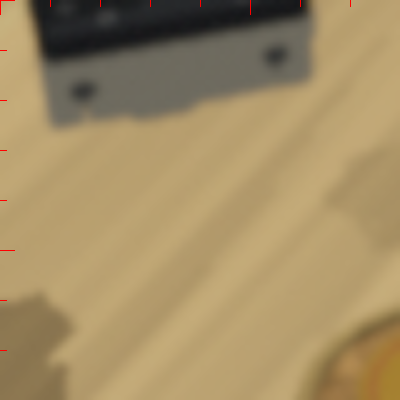

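Call:
{"api": "carry_out", "payload": {"plan": [[0.003,0,-0.001,0,-0.004,0.001],[0.003,0,-0.003,0.001,-0.004,0.001],[0.002,0,-0.004,0.001,-0.003,0],[0,0,-0.004,0,0,0],[0,0,-0.002,0,0,0],[0,0,0,0,0,0],[0,0,0,0,0,0]]}}

```text
time_s: 29.72
tcp_pos: [0.6179, 0.0691, 0.029]
eef_rot: [179.9, -0.2, -132.3]
contact_force: [0.5, -0.1, -0.6]
gripper_width: 0.0188
```

```bash
python3 go.py .621 .0738 .0108 -132
```

```text
t 29.72 shift [ 0.0031  0.0047 -0.0182] rot [ 0.0008 -0.0034  0.0046] j [ 24.3  26.4 -19.   -0.1 -44.7 -66.6] F [ 0.47 -0.07 -0.58] w 0.0188
```

Call:
{"api": "carry_out", "payload": {"plan": [[0.001,0.0015,-0.001,0,-0.002,0.002],[0.001,0.0015,-0.003,0,-0.001,0.002],[0.001,0.001,-0.004,0,0,0],[0,0,-0.003,0,0,0],[0,0,-0.001,0,0,0],[0,0,0,0,0,0]]}}

```text
time_s: 30.22
tcp_pos: [0.6215, 0.0738, 0.0166]
eef_rot: [-179.9, 0.0, -132.0]
contact_force: [-0.5, 0.3, -0.6]
gripper_width: 0.0184
```

```bash
python3 go.py .621 .0738 .0108 -132
```

```text
t 30.22 shift [-0.0005  0.     -0.0058] rot [0.0002 0.0014 0.0002] j [ 24.6  27.5 -19.3   0.1 -43.1 -66.7] F [-0.46  0.29 -0.56] w 0.0184
```

Call:
{"api": "carry_out", "payload": {"plan": [[-0.0003,0,-0.0025,0,0.001,0],[0,0,-0.002,0,0,0],[0,0,-0.0008,0,0,0],[0,0,0,0,0,0]]}}

```text
time_s: 30.55
tcp_pos: [0.6212, 0.0739, 0.0108]
eef_rot: [-180.0, -0.0, -132.0]
contact_force: [-0.8, 1.4, 2.3]
gripper_width: 0.0186
```

```bash
python3 go.py .621 .0738 .0108 -132
```

```text
t 30.55 shift [-0.0002 -0.0001 -0.    ] rot [ 0.0004  0.0001 -0.0002] j [ 24.6  27.9 -19.5   0.  -42.6 -66.7] F [-0.77  1.43  2.31] w 0.0186
```

Call:
{"api": "carry_out", "payload": {"plan": [[0,0,-0.0006,0,0,0]]}}

```text
time_s: 30.63
tcp_pos: [0.6213, 0.0739, 0.0107]
eef_rot: [-180.0, -0.0, -132.0]
contact_force: [-3.7, 0.6, 8.8]
gripper_width: 0.0185
```

Call:
{"api": "carry_out", "payload": {"plan": [[0,0,0,0,0,0],[0,0,0,0,0,0],[0,0,0,0,0,0],[0,0,0,0,0,0]], "fingers": 0.2}}

```text
time_s: 30.97
tcp_pos: [0.6215, 0.0739, 0.0111]
eef_rot: [-179.9, 0.0, -132.0]
contact_force: [0.5, 0.2, -0.1]
gripper_width: 0.0337
```

Call:
{"api": "carry_out", "payload": {"plan": [[0,0,0.004,0,0,0],[0,0,0.008,0,0,0],[0,0,0.015,0,0,0],[0,0,0.025,0,0,0],[0,0,0.03,0,0,0],[-0.01,0,0.03,0,0,0],[-0.03,0,0.02,0,0,0],[-0.03,0,0.01,0,0,0],[-0.03,0,0,0,0,0],[-0.03,0,0,0,0,0],[-0.02,0,0,0,0,0],[0,0,0,0,0,0]]}}

```text
time_s: 31.97
tcp_pos: [0.4659, 0.0721, 0.1646]
eef_rot: [-179.9, 0.2, -132.1]
contact_force: [0.3, 0.0, 0.1]
gripper_width: 0.0349
```

```bash
python3 - <<'E'
from ov import *
t=r.capture("top")[:,:,::-1].copy();s=r.capture("scene")[:,:,::-1].copy()
cv2.imwrite("pics/s14.png",s);cv2.imwrite("pics/t14.png",t)
st_=r.get_state();print(st_['time_s'],st_['tcp_pos'])
cv2.imwrite("pics/b23.png",np.hstack([cv2.resize(crop(t,200,140,70,70,6,"pics/b.png"),(400,400)),cv2.resize(crop(s,305,180,70,70,6,"pics/b.png"),(400,400))]))
E
```

```text
32.0667 [0.4689 0.0728 0.1649]
```

View pics/t14.png

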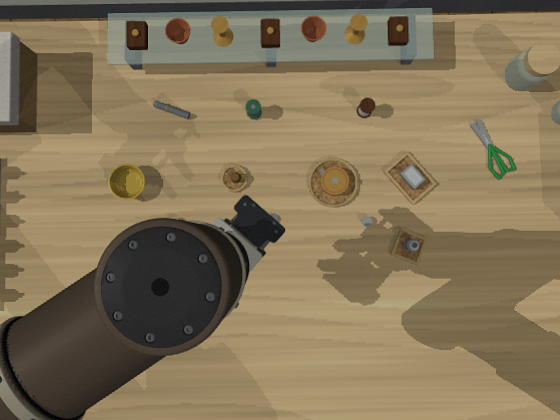

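View pics/b23.png

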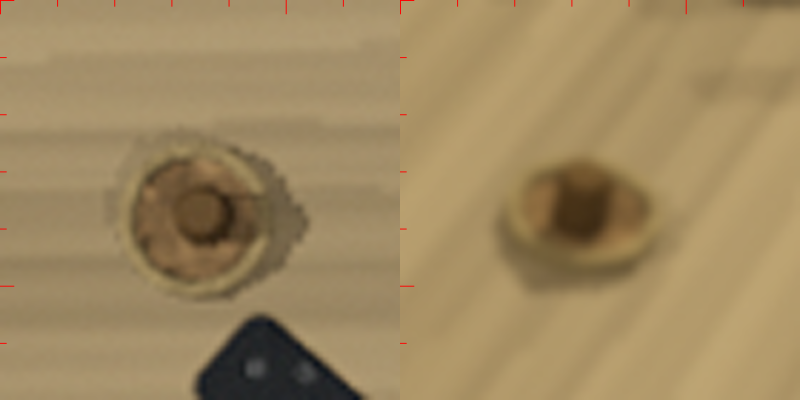

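View pics/s14.png

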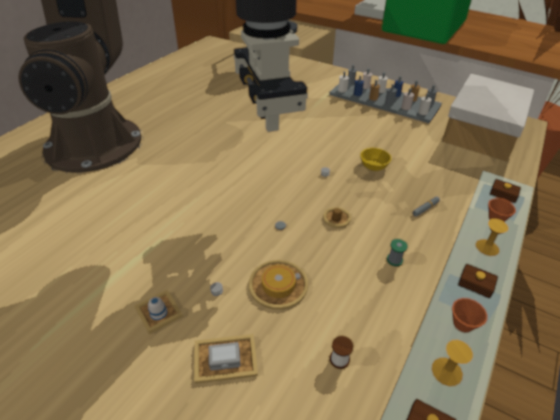

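```bash
python3 - <<'E'
from ov import *
t=cv2.imread("pics/t14.png")
L=[sh(.615,-.2728,40,.038,.026,.008),sh(.615,-.2728,40,.021,.015,.022),sh(.4812,-.2667,67.5,.023,.023,.008),circ(.4812,-.2667,.0115,.026),
circ(.609,-.121,.044,.008),circ(.609,-.121,.028,.022)]
over(t,"top",L,300,140,150,130,5,"pics/b24.png")
E
```

```text
(no output)
```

View pics/b24.png

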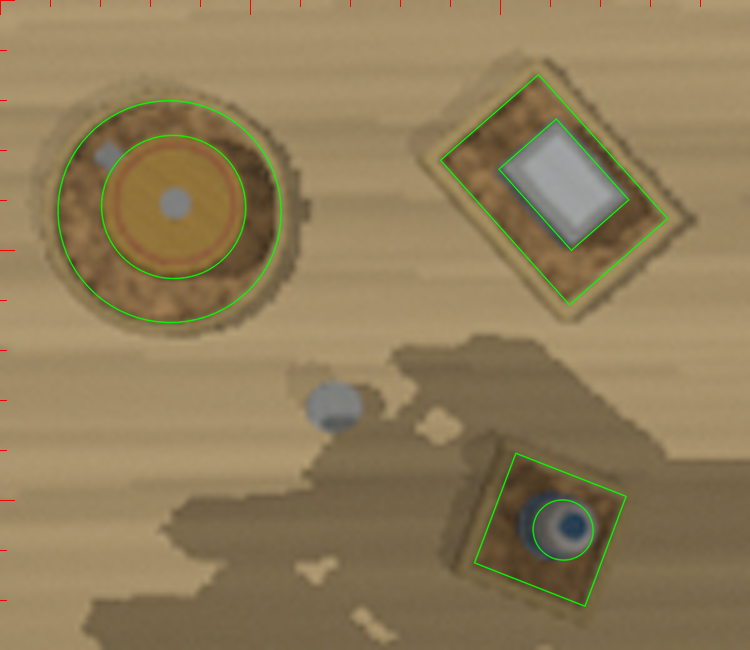

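```bash
python3 - <<'E'
from plant import r
print(r.close_job()); print(r.get_state()['time_s'])
E
```

```text
the job is handed in; nothing more can be done
None
the job is handed in; nothing more can be done
```

All four treasures are in the middle of their trays, and the job was handed in after about 32 s of robot time (limit 106 s). They were placed in this order: pill box, tape case, ceramic thimble, horn thimble.

- **Positions:** In the last pictures from both cameras, each item sits within about 1–2 mm of its tray's centre by overlay. The pill box's long side runs along the tray's.
- **Thimbles:** Both stand upright. They were partly hidden behind the fingers while being carried, so I judged uprightness then from the grip width and checked it by eye after release.
- **Tape case:** The pill box came off without the case shifting, as seen in the scene picture.
- **Pincushion base:** It was never approached and appears in the same place in the first and last top views.
- **Arm:** It is retracted about 16 cm above the table, touching nothing.

**Disagreements and limits:**
- The two cameras differed by up to about 2 mm on the tray centres, so I used the average.
- The ceramic thimble gripped at about 23 mm instead of the 25 mm expected at the fingertips, so the pads probably start about 10 mm up the fingers. It still held.
- The firmest contact I read was about 19 N, when setting down the case and the ceramic thimble.

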